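# Pack and weigh an order of brass sleeves on the counter balance

### The arm

A 6-joint arm with a two-finger parallel gripper is mounted at the origin on the work surface. World frame = base frame: x ahead of the robot, y to its left, z up, the work surface at z = 0. Lengths are in m, angles in rad, forces in N, time in s.
With the tool pointing down it reaches from about 0.35 to 0.85 m from the base axis. Payload 8.1 kg.
Tool frame: the origin (TCP) lies at the very end of the fingers, on their centre line; the grasp point (between the pads) lies 19 mm behind it (robot.pinch_z is the distance from the TCP to the grasp point, in m); y points along the fingers, x is the direction in which the jaws open and shut, and the axes are right-handed (so a half turn about y gives the same grasp; the last joint's range is limited). The gripper opens to 93 mm and grips with 3 to 60 N. Pads are 15 mm wide; open, the fingers measure 128 mm over their backs; the gripper's body (75 mm by 188 mm) begins 65 mm behind the grasp point.
Start: joints at [-1.374, 0.13, 1.488, -0, 1.523, -0.085], TCP at [0.167, -0.576, 0.186] pointing down, gripper open.
Joint ranges: [-2.96, 2.96], [-0.89, 2.26], [0.02, 2.5], [-1.34, 4.48], [0, 2.73], [-2.66, 2.66]. Speed limits (rad/s): [2.39, 2.39, 2.79, 3.14, 3.14, 3.14].

### API

Orientations are given as a rotation vector (axis times angle).
In Python, from plant import robot gives the robot as it stands.
- The arm moves only by the shell command python3 -m inch 'ROWS' [FORCE]. ROWS is JSON, a list of rows, each a list of 5 numbers: the closure, from -1 (fully open) to 1 (shut), then the shift along the world's x, y, z in m, then the turn about the world's z in rad. A call has 1 to 8 rows; each row is the pose to reach, as a shift and turn from the pose measured when the call began; what a row does not reach only later rows make up. A row lasts 1/8 s, in which the tool goes at most 62.5 mm and 10.7 degrees, less where a joint would pass 70% of its speed; a pose out of reach is approached as far as the arm can. A call with a gripper value outside its range is refused whole. The fingers move at their own pace and stop on an object; FORCE is the grip in N (left out, the last holds). Time passes only in rows, so rows that repeat a pose let the fingers close. It gives the time, the measured TCP pose, the force and the opening at its end, in the units of the state.
- robot.read_state(): the state, without advancing time (a new reading comes with each control period).
- robot.read_camera(name): name is "scene" or "top" or "wrist"; returns a dict with "color" (384x512x3 uint8, red, green, blue), "mtx" (3x3 intrinsics, pixels), "dist_coeffs" ([k1, k2, p1, p2, k3] as OpenCV has them; the pictures are not rectified), "R" (3x3) and "t" (3): a world point X has camera coordinates R X + t; the wrist camera has in their place "hand_eye" (4x4, takes a point from camera to tool coordinates, whose origin is the TCP and whose axes are the tool frame's). Camera axes: x right, y down, z forward; pixel columns grow to the right and rows downward; lengths in m; the calibration is good to about 2 mm. A picture is of the moment at which its call begins: read the wrist's pose just before it. There is no depth.
- robot.close_job(): hands the job in, once; it reports no verdict.
The state is a dict: "t": time; "q": joint angles; "dq": joint speeds; "joint_torque": joint torques, N m; "tool_pos": TCP position; "orientation": TCP orientation; "force": force on the tool from outside, world axes, zero at the start; "wrist_torque": the same for the moment, N m; "opening": finger opening in m.
Only numpy, scipy, OpenCV 4.12 (cv2) and the standard library are available. Lean on these libraries where they do the work, as an engineer would, in place of code of your own. Each camera call takes 0.05 s, during which the arm holds its last target. There are 200 camera calls.

### The job

Make up and weigh the order: take every brass sleeve from the wooden rack and lay them on their sides across the left (goods) pan of the balance, side by side as a closed row that starts against the far blue support, and set the orange chock, sloping face first, up against the open end of the row so that it cannot roll apart. Then lay the retaining bar over the row, seated in the slots of both blue supports with its red block up, and after that stand counterweights in the right (weights) pan until the beam floats level with the red pointer at rest in the green band. Leave unused weights on the table and everything else as it is.

Things in the scene. Friction and masses are not known exactly. Their poses are not given: they have to be found in the camera images.
- goods_pan_floor (a point): centre of the floor (upper face) of the goods pan, the left (+y) aluminium pan of the grey balance, which is fixed to the table. The pan is 250 mm (x) by 120 mm (y) with a lip 8 mm above the floor; x points along the pan to its far end, y across it away from the weights pan, z up. Floor about 100 mm above the table when the beam is level, 88 mm at the lower stop, where it rests firm until outweighed
- far_seat (a point): middle of the seat on the far blue support, which stands on the goods pan 92.5 mm ahead (+x) of its centre: 15 mm thick in x, 50 mm wide, seat 40 mm above the pan floor. Two ears 10 mm high leave a slot 20 mm wide (y) for the bar. The near support is alike, 113.5 mm behind (-x) the pan's centre; the bar lies along x in both slots, its middle 10.5 mm behind the pan's centre
- row_stop (a point): middle of the near face of the far support, 17 mm above the goods pan floor, 85 mm ahead of the pan's centre: the first sleeve's side goes against it, and the row runs from here towards -x
- weights_pan_floor (a point): centre of the flat floor of the weights pan, the right (-y) aluminium pan, 250 mm (x) by 120 mm (y), lip 8 mm above the floor; same axes as the goods pan, 170 mm from it. Both pans stay level as they move. Empty, it is at its upper stop (floor 112 mm above the table); outweighing the goods it sinks by up to 24 mm. Where a weight stands in it makes no difference
- beam (a joint): tilt of the balance beam in rad, shown by a red pointer on a white dial at the far end of the balance: 0 level; negative: goods side down, stop at -0.14 (so at the start: the empty goods pan is about 150 g heavier); positive: weights side down, stop at +0.14. The green band is -0.06 to +0.06. Off its stops the beam moves about +0.10 per 100 g added to the weights pan and settles in 1.5 s
- chock_grip (a point): orange chock, 40 mm long (x) by 36 mm wide (y) by 28 mm high, about 50 g, standing on its flat base on the left of the table; this point is half-way up, 6 mm behind the middle of its length, midway between its two upright side faces (36 mm apart, to be gripped). x points to its steep front face, leaning back 15 degrees, which goes against the row
- chock_toe (a point): the middle of the front lower edge of the chock, 26 mm ahead of and 14 mm below chock_grip (same axes). When the chock touches a sleeve lying on the same floor, this edge is about 13 mm (horizontally) from the sleeve's axis; so set it down 20 mm or more away and slide it in
- bar_grip (a point): centre of the red grip block on the middle of the dark steel retaining bar. The block is 40 mm along the bar (x), 16 mm wide (y), 22 mm high; the bar below it is 250 mm long (x), 14 mm wide, 12 mm high, its underside 23 mm below this point. About 100 g; it lies flat on the right of the table, block up; either way round will do
- sleeve1_mid (a point): centre of a brass sleeve (round, bore closed by dark discs), 34 mm diameter, 50 mm long, about 100 g but differing by up to 15 g; y is its axis. Starts on its side in the low wooden rack (40 mm wide, so the ends overhang), its neighbours 52 mm apart; absent (None) in some starts: two to four of the four are there
- sleeve2_mid (a point): centre of a brass sleeve (round, bore closed by dark discs), 34 mm diameter, 50 mm long, about 100 g but differing by up to 15 g; y is its axis. Starts on its side in the low wooden rack (40 mm wide, so the ends overhang), its neighbours 52 mm apart; absent (None) in some starts: two to four of the four are there
- sleeve3_mid (a point): centre of a brass sleeve (round, bore closed by dark discs), 34 mm diameter, 50 mm long, about 100 g but differing by up to 15 g; y is its axis. Starts on its side in the low wooden rack (40 mm wide, so the ends overhang), its neighbours 52 mm apart; absent (None) in some starts: two to four of the four are there
- sleeve4_mid (a point): centre of a brass sleeve (round, bore closed by dark discs), 34 mm diameter, 50 mm long, about 100 g but differing by up to 15 g; y is its axis. Starts on its side in the low wooden rack (40 mm wide, so the ends overhang), its neighbours 52 mm apart; absent (None) in some starts: two to four of the four are there
- big1_mid (a point): brass counterweight, upright cylinder 38 mm diameter, 32 mm high, 300 g; this point is its centre, half-way up; z is its axis. It stands on the right of the table
- big2_mid (a point): brass counterweight, upright cylinder 38 mm diameter, 32 mm high, 300 g; this point is its centre, half-way up; z is its axis. It stands on the right of the table
- small1_mid (a point): steel counterweight, upright cylinder 25 mm diameter, 28 mm high, 100 g; this point is its centre, half-way up; z is its axis. It stands on the right of the table
- small2_mid (a point): steel counterweight, upright cylinder 25 mm diameter, 28 mm high, 100 g; this point is its centre, half-way up; z is its axis. It stands on the right of the table
- small3_mid (a point): steel counterweight, upright cylinder 25 mm diameter, 28 mm high, 100 g; this point is its centre, half-way up; z is its axis. It stands on the right of the table
- screwdriver: bystander: screwdriver on the table, not part of the job; leave it where it is
- wrench: bystander: wrench on the table, not part of the job; leave it where it is
- oil_can: bystander: oil can on the table, not part of the job; leave it where it is
- jar: bystander: jar on the table, not part of the job; leave it where it is
- mug: bystander: mug on the table, not part of the job; leave it where it is
- carton: bystander: carton on the table, not part of the job; leave it where it is
- felt_block: bystander: felt block on the table, not part of the job; leave it where it is

How it is judged:
By the outcome, as a careful person would: the job done as asked, in the order asked, and still so for the second after the job is handed in, with the robot touching nothing.
Of sleeve1, sleeve2, sleeve3, sleeve4 only 2 to 4 are there at a start; the rules pass over those that are not, and their reading is None.
At some moment in a run one of big1, big2, small1, small2, small3 may be knocked a few centimetres aside while the robot is not near it.
It also fails if it takes over 210 s, if anything falls off the work surface, if the arm or the gripper's body presses on something with over 40 N, if the wrist force passes 120 N, or if a joint passes its speed limit or range.

## Working session

There is one attempt and no reset: what is moved stays moved. The work goes in short steps, Python scripts to look and compute and a shell command to move; the robot and the scene stay as the last step left them, time stands still between calls to the robot, and variables do not carry over. Pictures are saved under pics/ and viewed, about 12 in all and at most 16, crops included, and the job is handed in when it is done.

```bash
ls; mkdir -p pics
cat > h.py <<'E'
import numpy as np, cv2
from plant import robot
def snap(cam,name,crop=None,scale=1):
    s=robot.read_state(); c=robot.read_camera(cam); im=c['color'][:,:,::-1].copy()
    np.save(f'pics/{name}.npy',dict(c=c,s=s),allow_pickle=True)
    if crop: x0,y0,x1,y1=crop; im=im[y0:y1,x0:x1]
    im=cv2.resize(im,None,fx=scale,fy=scale,interpolation=cv2.INTER_CUBIC)
    cv2.imwrite(f'pics/{name}.png',im); return c,s
def load(name):
    d=np.load(f'pics/{name}.npy',allow_pickle=True).item(); return d['c'],d['s']
def RT(c,s):
    if 'R' in c: return np.array(c['R']),np.array(c['t'])
    H=np.array(c['hand_eye']); Rw=cv2.Rodrigues(np.array(s['orientation'],float))[0]
    T=np.eye(4);T[:3,:3]=Rw;T[:3,3]=s['tool_pos']; M=np.linalg.inv(T@H); return M[:3,:3],M[:3,3]
def back(name,px,z):
    "pixels -> world points on plane z"
    c,s=load(name);R,t=RT(c,s); px=np.array(px,float).reshape(-1,1,2)
    u=cv2.undistortPoints(px,np.array(c['mtx']),np.array(c['dist_coeffs'])).reshape(-1,2)
    z=np.broadcast_to(z,len(u)); o=-R.T@t; d=np.c_[u,np.ones(len(u))]@R
    return o+d*((z-o[2])/d[:,2])[:,None]
def proj(name,X):
    c,s=load(name);R,t=RT(c,s)
    return cv2.projectPoints(np.array(X,float).reshape(-1,1,3),cv2.Rodrigues(R)[0],t,np.array(c['mtx']),np.array(c['dist_coeffs']))[0].reshape(-1,2)
E
python3 - <<'E'
from h import *
for n in('top','scene'):
    c,s=snap(n,n+'0',scale=1.56); R,t=RT(c,s); print(n,(-R.T@t).round(3),c['mtx'])
print(s)
E
```

```text
pics
top [0.375 0.06  1.6  ] [[460.14946462   0.         257.64037409]
 [  0.         460.14946462 191.40718586]
 [  0.           0.           1.        ]]
scene [ 1.428 -0.199  1.005] [[452.55097982   0.         253.20513367]
 [  0.         452.55097982 194.64883083]
 [  0.           0.           1.        ]]
{'t': 0.05, 'q': array([-1.37441276e+00,  1.31124232e-01,  1.48929525e+00, -5.47984206e-06,
        1.52301359e+00, -8.54294310e-02]), 'dq': array([-0.00012017, -0.00097385, -0.00272855, -0.00054823, -0.00135398,
       -0.00103679]), 'joint_torque': array([ 8.16526863e-04, -5.61774337e+01, -4.93489194e+01,  7.69850914e-02,
        2.99342629e-02, -8.68372672e-05]), 'tool_pos': array([ 0.16673539, -0.57570022,  0.18530081]), 'orientation': array([-1.32817438,  1.00009521, -0.99780866]), 'force': array([ 0.79534845, -0.06481827, -0.30518724]), 'wrist_torque': array([ 0.05154334, -0.01963873, -0.06043236]), 'opening': 0.09282318181993497}
```

View pics/top0.png

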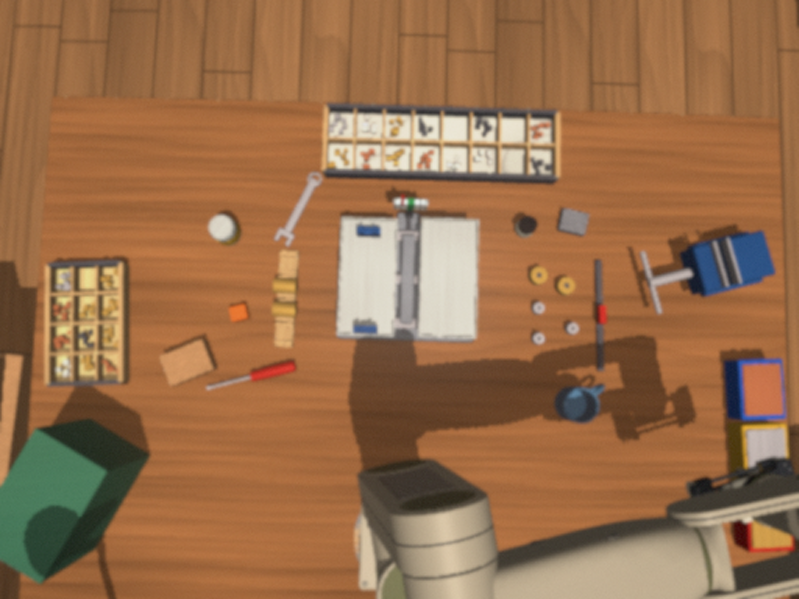

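View pics/scene0.png

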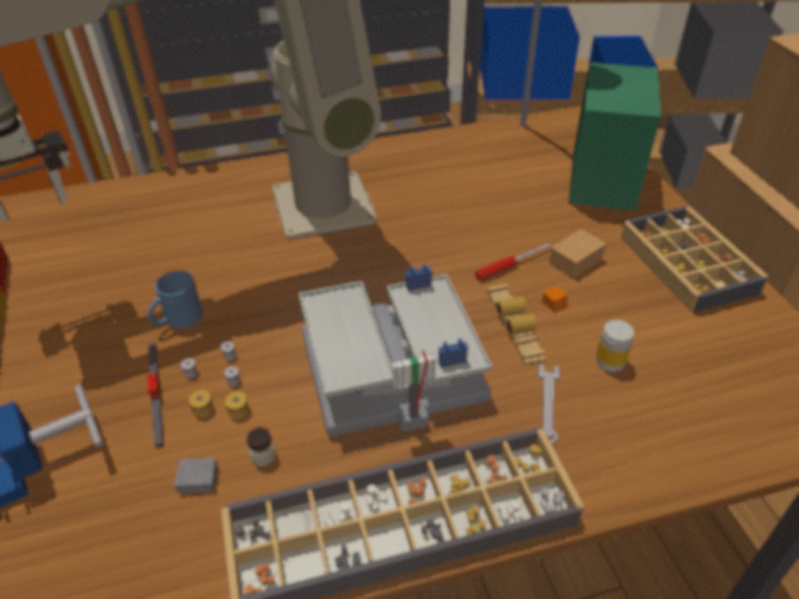

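Run:
```python
from h import *
s=robot.read_state(); print(cv2.Rodrigues(s['orientation'])[0].round(3))
c,s=load('top0');R,t=RT(c,s);print(R.round(2)); print(robot.read_camera('wrist')['hand_eye'])
```

```text
[[ 0.278 -0.     0.961]
 [-0.961  0.002  0.278]
 [-0.002 -1.     0.   ]]
[[ 0.02 -1.    0.02]
 [-1.   -0.02 -0.09]
 [ 0.09 -0.02 -1.  ]]
[[ 9.99999969e-01 -2.78766376e-05 -2.47307962e-04 -2.83481300e-04]
 [ 2.27291890e-04 -3.02470467e-01  9.53158730e-01 -1.97545294e-01]
 [-1.01374215e-04 -9.53158757e-01 -3.02470452e-01  8.53509154e-02]
 [ 0.00000000e+00  0.00000000e+00  0.00000000e+00  1.00000000e+00]]
```

```bash
python3 - <<'E'
from h import *
P=dict(sl1=(284,286,.035),sl2=(285,311,.035),chock=(238,312,.02),barblock=(601,314,.03),barfar=(598,262,.012),barnear=(600,367,.012),b1=(539,274,.03),b2=(567,284,.03),s1=(538,307,.028),s2=(572,327,.028),s3=(538,338,.028),panL_farL=(341,217,.096),panL_nearL=(337,336,.096),panR_farR=(478,217,.12),panR_nearR=(479,338,.12),farsup=(368,230,.138),nearsup=(365,326,.138),rackfar=(288,252,.02),racknear=(285,345,.02))
for k,(u,v,z) in P.items(): print(k,back('top0',[(u/1.5625,v/1.5625)],z)[0].round(3))
c=robot.read_camera('wrist');print(c['mtx'],c['dist_coeffs'])
E
python3 -m inch '[[-1,0,0.0,0.06,0.15],[-1,0.03,0.05,0.12,0.35],[-1,0.06,0.1,0.17,0.53],[-1,0.1,0.15,0.2,0.71],[-1,0.13,0.2,0.2,0.9],[-1,0.16,0.25,0.2,1.08],[-1,0.19,0.3,0.2,1.25],[-1,0.22,0.35,0.2,1.4]]' 30
```

```text
sl1 [0.54  0.288 0.035]
sl2 [0.485 0.284 0.035]
chock [0.482 0.389 0.02 ]
barblock [ 0.495 -0.41   0.03 ]
barfar [ 0.614 -0.409  0.012]
barnear [ 0.379 -0.413  0.012]
b1 [ 0.581 -0.272  0.03 ]
b2 [ 0.56  -0.334  0.03 ]
s1 [ 0.508 -0.27   0.028]
s2 [ 0.465 -0.346  0.028]
s3 [ 0.439 -0.271  0.028]
panL_farL [0.683 0.165 0.096]
panL_nearL [0.431 0.165 0.096]
panR_farR [ 0.686 -0.124  0.12 ]
panR_nearR [ 0.433 -0.129  0.12 ]
farsup [0.649 0.105 0.138]
nearsup [0.451 0.106 0.138]
rackfar [0.617 0.285 0.02 ]
racknear [0.412 0.284 0.02 ]
[[291.35347598   0.         255.91956691]
 [  0.         291.35347598 189.26513072]
 [  0.           0.           1.        ]] [-0.02076158  0.          0.          0.          0.        ]
t: 1.2
tool_pos: [0.3764, -0.2426, 0.3857]
orientation: [-1.569, -0.091, 0.092]
force: [1.1, -0.4, -0.3]
opening: 0.093
```

```bash
python3 - <<'E'
from h import *
snap('wrist','w1',scale=1.5)
E
python3 -m inch '[[-1,0,0.06,0,0.18],[-1,0.01,0.12,0.0,0.36],[-1,0.02,0.18,0,0.55],[-1,0.03,0.24,0,0.73],[-1,0.04,0.3,0,0.92],[-1,0.05,0.36,0,1.1],[-1,0.06,0.42,0.0,1.28],[-1,0.07,0.48,0.0,1.47]]'
python3 -m inch '[[-1,0,0,0,0],[-1,0,0,0,0]]'
python3 - <<'E'
from h import *
c,s=snap('wrist','w2',scale=1.5); print(cv2.Rodrigues(s['orientation'])[0].round(3), s['tool_pos'])
E
```

```text
t: 2.25
tool_pos: [0.4498, 0.2455, 0.3861]
orientation: [-1.191, -1.232, 1.232]
force: [0.6, -1.4, 0.0]
opening: 0.0931
t: 2.5
tool_pos: [0.4497, 0.2453, 0.3858]
orientation: [-1.191, -1.231, 1.232]
force: [0.1, -0.7, 0.4]
opening: 0.0933
[[-0.031 -0.003 -1.   ]
 [ 1.     0.001 -0.031]
 [ 0.001 -1.     0.003]] [0.44973413 0.24526783 0.38579476]
```

View pics/w1.png

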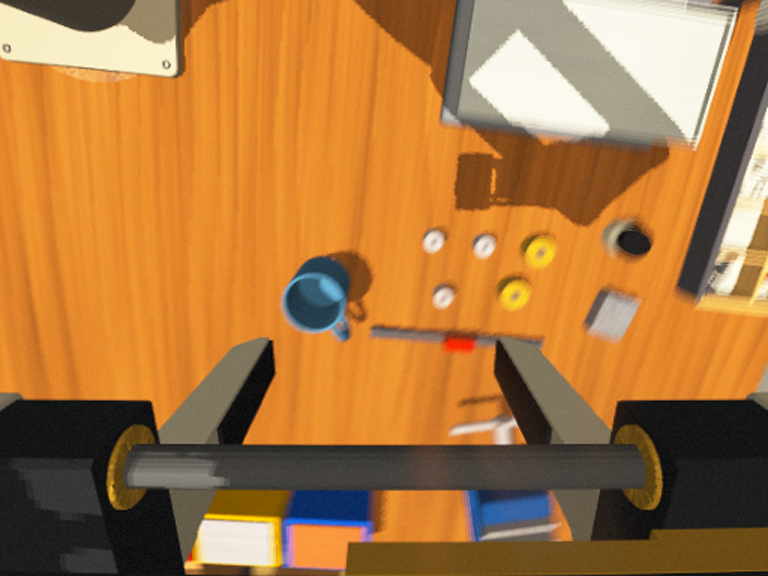

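View pics/w2.png

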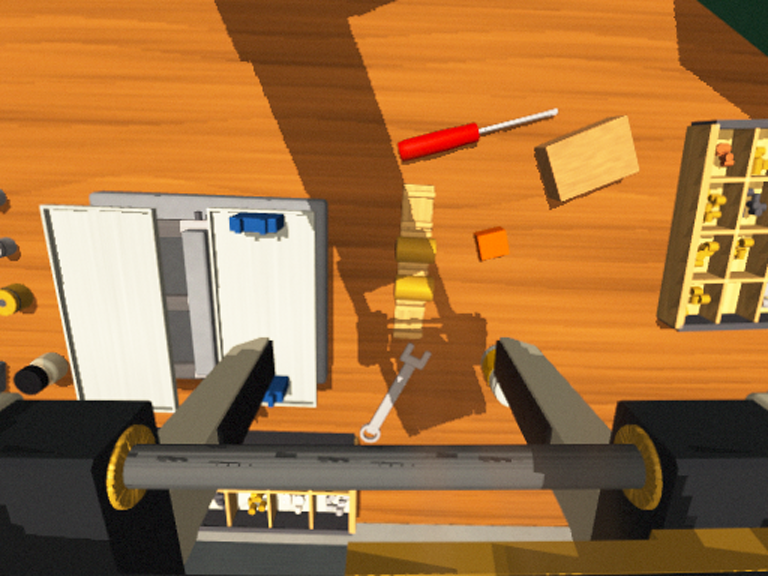

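Run:
```python
from h import *
c,s=load('w2'); im=c['color'][:,:,::-1]
cv2.imwrite('pics/w2c.png',cv2.resize(im[115:235,130:350],None,fx=3.6,fy=3.6,interpolation=cv2.INTER_CUBIC))
```

```text
(no output)
```

View pics/w2c.png

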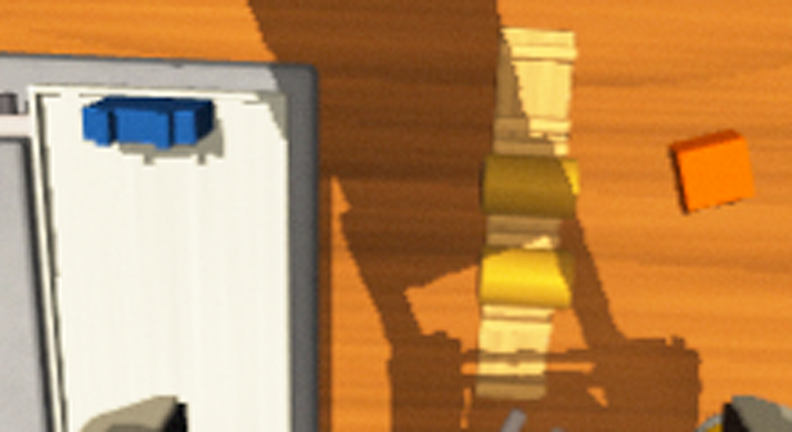

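Run:
```python
from h import *
f=lambda u,v:(130+(u+.5)/3.6-.5,115+(v+.5)/3.6-.5)
for z in(.025,.035,.045):
  print(z,back('w2',[f(530,186),f(525,278)],z).round(4)[:,:2].tolist(), back('scene0',[(511/1.5625,307/1.5625),(522/1.5625,323/1.5625)],z).round(4)[:,:2].tolist())
a=back('w2',[f(538,40),f(513,390)],.015);d=a[1]-a[0];print('rack',a,np.arctan2(d[1],d[0]))
print('sleeve ends z.03',back('w2',[f(482,186),f(578,186),f(478,279),f(572,278)],.03))
print('chock top',back('w2',[f(672,148),f(740,131),f(754,190),f(686,212)],.028))
print('pan corners lip z .096',back('w2',[f(32,88),f(288,95)],.096),'near support ears',back('w2',[f(84,100),f(214,100),f(85,135),f(210,138)],.138))
```

```text
0.025 [[0.4927, 0.2887], [0.5454, 0.2887]] [[0.4925, 0.2874], [0.541, 0.2905]]
0.035 [[0.4904, 0.2879], [0.5422, 0.2878]] [[0.502, 0.2824], [0.55, 0.2855]]
0.045 [[0.4882, 0.2871], [0.539, 0.287]] [[0.5115, 0.2775], [0.5591, 0.2805]]
rack [[0.41540602 0.28962379 0.015     ]
 [0.61816921 0.2859726  0.015     ]] -0.018005236563638956
sleeve ends z.03 [[0.49238063 0.26237682 0.03      ]
 [0.4907719  0.31420489 0.03      ]
 [0.54518711 0.26221128 0.03      ]
 [0.54300735 0.31432848 0.03      ]]
chock top [[0.46881488 0.36354792 0.028     ]
 [0.45847762 0.39910255 0.028     ]
 [0.49042952 0.41033477 0.028     ]
 [0.5038842  0.37448515 0.028     ]]
pan corners lip z .096 [[0.437167   0.0497121  0.096     ]
 [0.43696264 0.16849952 0.096     ]] near support ears [[0.43551699 0.08811259 0.138     ]
 [0.43391412 0.14345138 0.138     ]
 [0.45054041 0.08745443 0.138     ]
 [0.45026545 0.14114492 0.138     ]]
```

```bash
python3 -m inch '[[-0.4,0.03,0.014,-0.05,-0.05],[-0.4,0.06,0.028,-0.10,-0.05],[-0.4,0.095,0.043,-0.15,-0.05],[-0.4,0.095,0.043,-0.20,-0.05],[-0.4,0.095,0.043,-0.25,-0.05],[-0.4,0.095,0.043,-0.30,-0.05],[-0.4,0.095,0.043,-0.30,-0.05]]' 30
python3 - <<'E'
from h import *
c,s=snap('wrist','w3',crop=(110,80,400,300),scale=2.6); print(cv2.Rodrigues(s['orientation'])[0].round(3)[:,0], s['tool_pos'])
E
```

```text
t: 3.42
tool_pos: [0.5418, 0.2843, 0.0819]
orientation: [-1.214, -1.184, 1.198]
force: [-0.4, 0.4, 1.1]
opening: 0.0653
[ 0.023  1.    -0.002] [0.54182378 0.28428465 0.08193002]
```

View pics/w3.png

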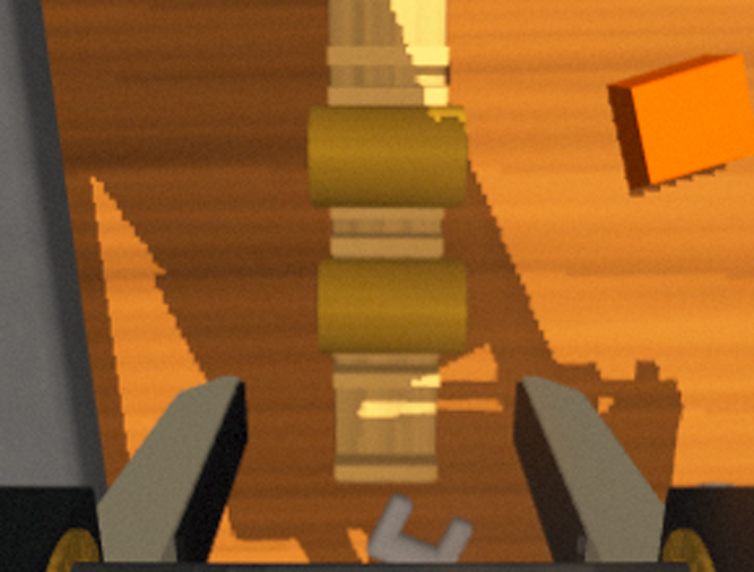

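```bash
cat >> h.py <<'E'
def f3(u,v,x0=110,y0=80,k=2.6): return (x0+(u+.5)/k-.5,y0+(v+.5)/k-.5)
E
python3 - <<'E'
from h import *
for z in(.025,.03): print(z,back('w3',[f3(392,306),f3(388,157)],z))
print(back('w3',[f3(318,306),f3(467,306)],.027))
print('chock top',back('w3',[f3(629,94),f3(745,57)],.028),back('w3',[f3(652,185)],.028))
E
```

```text
0.025 [[0.54560858 0.28876353 0.025     ]
 [0.49290233 0.28841363 0.025     ]]
0.03 [[0.54392526 0.28873061 0.03      ]
 [0.4922513  0.28838756 0.03      ]]
[[0.5443452  0.26265406 0.027     ]
 [0.54553633 0.31519347 0.027     ]]
chock top [[0.47388422 0.3669359  0.028     ]
 [0.46302455 0.40349675 0.028     ]] [[0.50378847 0.37676556 0.028     ]]
```

```bash
python3 -m inch '[[-0.4,0.003,0.004,-0.03,0],[-0.4,0.003,0.004,-0.060,0],[-0.4,0.003,0.004,-0.068,0],[-0.4,0.003,0.004,-0.068,0],[0.6,0.003,0.004,-0.068,0],[0.6,0.003,0.004,-0.068,0],[0.6,0.003,0.004,-0.068,0],[0.6,0.003,0.004,-0.068,0]]' 25
```

```text
t: 4.47
tool_pos: [0.5471, 0.2897, 0.0178]
orientation: [-1.216, -1.189, 1.194]
force: [0.4, 0.1, -0.4]
opening: 0.0297
```

Run:
```python
from h import *
s=robot.read_state();print(s['opening'],s['force'])
c,s=snap('wrist','w4',crop=(110,80,400,300),scale=2.6); print(s['tool_pos'])
```

```text
0.029693508335018798 [ 0.3999129   0.08748856 -0.43936087]
[0.54712153 0.289665   0.01777766]
```

View pics/w4.png

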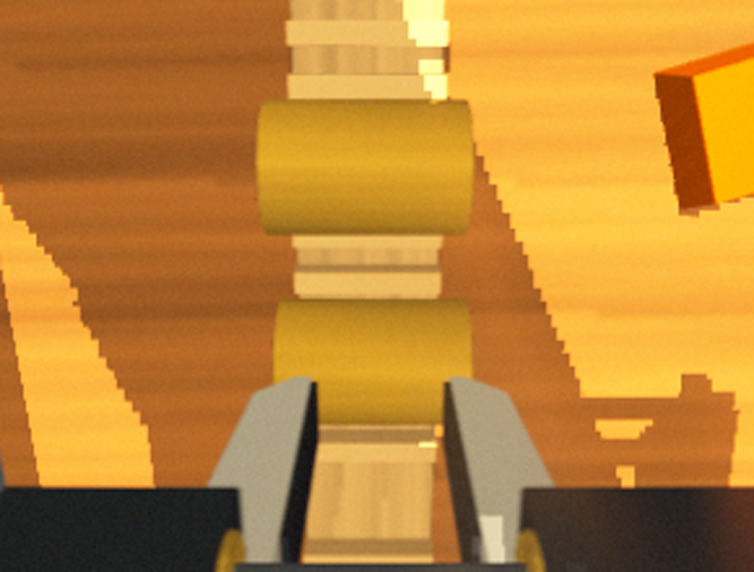

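```bash
python3 - <<'E'
from h import *
c,s=load('w4'); p=np.array(s['tool_pos'])
def cr(n,X): 
    q=proj(n,X); return ((q-[110,80])*2.6).round(0).tolist()
print(cr('w4',[p+[0,dy,dz] for dy in(-.015,.015) for dz in (0,.019,.04)]))
print(cr('w4',[p+[dx,dy,0] for dy in(-.015,.015) for dx in (-.0075,.0075)]))
c3,s3=load('w3'); p3=np.array(s3['tool_pos']); print('w3 tip',cr('w3',[p3+[0,dy,0] for dy in(-.0326,.0326)]))
for z in (.025,.03,.035,.04): print(z,back('w4',[f3(372,361)],z),back('w3',[f3(392,306)],z))
for z in (.025,.03,.035,.04,.045): print(z,back('w4',[f3(274,361),f3(471,361)],z)[:,1])
E
python3 -m inch '[[0.6,0,0,0,0],[-0.4,0,0,0,0],[-0.4,0,0,0,0],[-0.4,0,0,0,0]]'
```

```text
[[325.0, 358.0], [320.0, 387.0], [313.0, 426.0], [431.0, 356.0], [436.0, 385.0], [442.0, 423.0]]
[[323.0, 333.0], [326.0, 383.0], [431.0, 331.0], [431.0, 380.0]]
w3 tip [[262.0, 360.0], [493.0, 355.0]]
0.025 [[0.54492937 0.28796233 0.025     ]] [[0.54560858 0.28876353 0.025     ]]
0.03 [[0.54280601 0.28806727 0.03      ]] [[0.54392526 0.28873061 0.03      ]]
0.035 [[0.54068264 0.2881722  0.035     ]] [[0.54224194 0.28869769 0.035     ]]
0.04 [[0.53855927 0.28827713 0.04      ]] [[0.54055862 0.28866477 0.04      ]]
0.025 [0.26127856 0.31491619]
0.03 [0.26208307 0.31431446]
0.035 [0.26288758 0.31371274]
0.04 [0.26369209 0.31311101]
0.045 [0.2644966  0.31250929]
t: 5.03
tool_pos: [0.5471, 0.2896, 0.0176]
orientation: [-1.216, -1.189, 1.195]
force: [-0.1, 0.4, -0.3]
opening: 0.0448
```

```bash
python3 -m inch '[[-0.5,0,0,0,0],[-0.5,0,0,0,0],[-0.5,0,0,0,0],[-0.5,0,0,0,0]]'
python3 -m inch '[[-0.5,-0.002,-0.001,-0.005,0],[-0.5,-0.002,-0.001,-0.01,0],[-0.5,-0.002,-0.001,-0.014,0],[-0.5,-0.002,-0.001,-0.014,0]]'
```

```text
t: 5.52
tool_pos: [0.547, 0.2896, 0.0176]
orientation: [-1.216, -1.189, 1.195]
force: [0.5, 0.3, -0.6]
opening: 0.0697
t: 6.02
tool_pos: [0.5446, 0.2884, 0.0029]
orientation: [-1.216, -1.188, 1.195]
force: [-0.8, -0.5, -0.1]
opening: 0.0697
```

```bash
python3 -m inch '[[0.6,0,0,0,0],[0.6,0,0,0,0],[0.6,0,0,0,0],[0.6,0,0,0,0]]'; python3 -m inch '[[0.6,0,0,0,0]]'
python3 - <<'E'
from h import *
snap('wrist','w5',crop=(110,80,400,300),scale=2.6)
E
```

```text
t: 6.52
tool_pos: [0.5447, 0.2884, 0.0031]
orientation: [-1.216, -1.188, 1.195]
force: [0.3, -0.5, 1.1]
opening: 0.0494
t: 6.65
tool_pos: [0.5447, 0.2885, 0.0031]
orientation: [-1.216, -1.189, 1.195]
force: [0.1, -0.1, 0.6]
opening: 0.0494
```

View pics/w5.png

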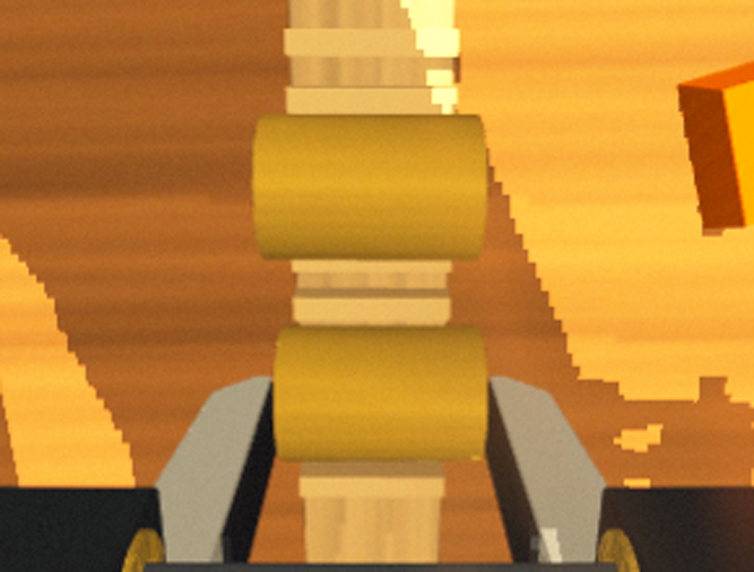

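```bash
python3 -c "
from plant import robot; print(robot.pinch_z,[a for a in dir(robot) if a[0]!='_'])"
python3 -m inch '[[0.6,0,0,0.02,0],[0.6,0,0,0.06,0],[0.6,0,0,0.10,0],[0.6,0,0,0.10,0]]'
python3 - <<'E'
from h import *
snap('wrist','w6',crop=(110,80,400,300),scale=2.6)
snap('scene','s6',crop=(150,80,450,300),scale=2.6)
E
```

```text
0.0188 ['IKError', 'close_job', 'pinch_z', 'read_camera', 'read_state']
t: 7.2
tool_pos: [0.5481, 0.2899, 0.1096]
orientation: [-1.219, -1.197, 1.188]
force: [0.3, 0.5, -0.7]
opening: 0.0497
```

View pics/s6.png

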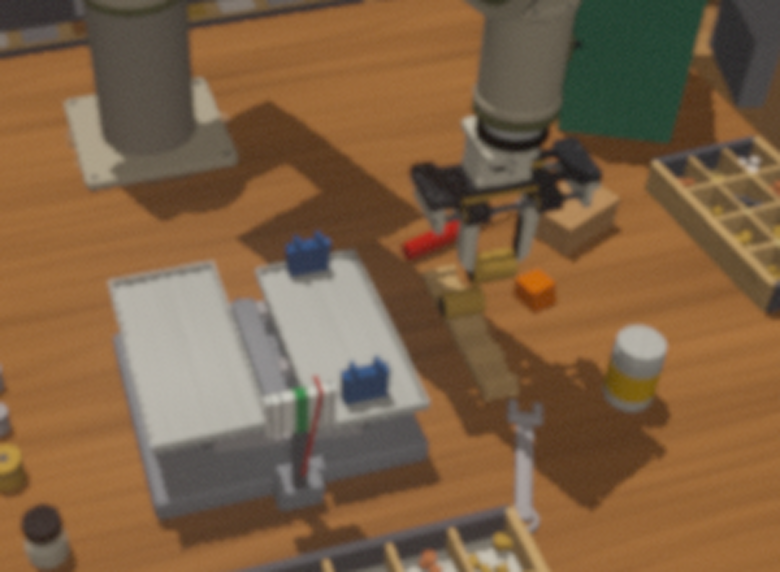

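Run:
```python
from h import *
p=np.array([.5481,.2899,.1096])
q=lambda X:((proj('s6',X)-[150,80])*2.6).round(0).tolist()
for dz in (-.01,0,.01,.02,.03,.04): print(dz,q([p+[0,-.025,dz],p+[0,0,dz],p+[0,.025,dz]]))
c,s=load('s6');print(s['tool_pos'],s['opening'])
```

```text
-0.01 [[467.0, 291.0], [488.0, 287.0], [508.0, 283.0]]
0 [[468.0, 285.0], [489.0, 280.0], [509.0, 276.0]]
0.01 [[469.0, 278.0], [490.0, 274.0], [510.0, 269.0]]
0.02 [[470.0, 271.0], [491.0, 267.0], [511.0, 263.0]]
0.03 [[471.0, 265.0], [492.0, 260.0], [513.0, 256.0]]
0.04 [[472.0, 258.0], [493.0, 254.0], [514.0, 249.0]]
[0.54656323 0.28927072 0.10664814] 0.04934729787168737
```

Run:
```python
from h import *
a=load('s6')[0]['color'][150:200,305:365,::-1]; b=load('w6')[0]['color'][180:300,150:350,::-1]
a=cv2.resize(a,(396,330),interpolation=cv2.INTER_CUBIC); b=cv2.resize(b,(400,240),interpolation=cv2.INTER_CUBIC)
b=cv2.copyMakeBorder(b,0,90,0,0,cv2.BORDER_CONSTANT); cv2.imwrite('pics/m6.png',np.hstack([a,b]))
q=lambda X:((proj('s6',X)-[305,150]+.5)*6.6).round(0).tolist()
p=np.array([.5466,.2893,.1066])
for dz in (0,.01,.02,.03,.04): print(dz,q([p+[0,-.035,dz],p+[0,-.025,dz],p+[0,0,dz],p+[0,.025,dz]]))
```

```text
0 [[144.0, 271.0], [165.0, 267.0], [217.0, 256.0], [270.0, 245.0]]
0.01 [[146.0, 255.0], [167.0, 250.0], [220.0, 239.0], [272.0, 229.0]]
0.02 [[148.0, 238.0], [169.0, 233.0], [222.0, 222.0], [275.0, 212.0]]
0.03 [[150.0, 221.0], [172.0, 216.0], [225.0, 205.0], [278.0, 195.0]]
0.04 [[153.0, 203.0], [174.0, 199.0], [228.0, 188.0], [281.0, 177.0]]
```

View pics/m6.png

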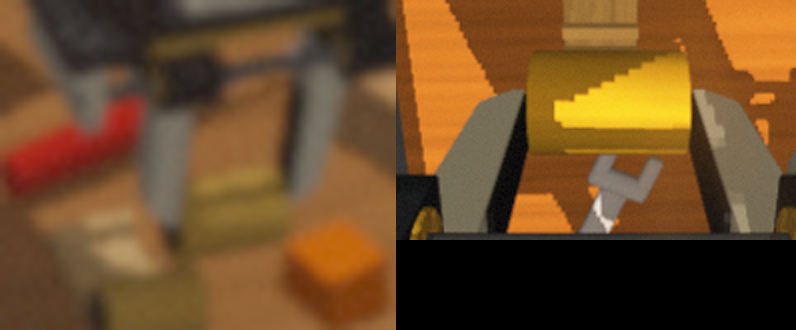

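```bash
python3 - <<'E'
from h import *
g=lambda u,v:f3(u,v,150,80,2.6)
print(back('s6',[g(347,366),g(384,360),g(291,240),g(326,235)],.138).round(4))
print(back('s6',[g(257,270),g(357,254),g(428,403)],.096).round(4))
print(back('s6',[g(461,303)],.027).round(4),'near sleeve check .4925 .2884')
E
python3 -m inch '[[0.6,0,-0.04,0.03,0],[0.6,0.01,-0.08,0.06,-0.02],[0.6,0.02,-0.12,0.06,-0.02],[0.6,0.04,-0.16,0.06,-0.03],[0.6,0.06,-0.182,0.06,-0.03],[0.6,0.065,-0.182,0.05,-0.03],[0.6,0.065,-0.182,0.045,-0.03],[0.6,0.065,-0.182,0.045,-0.03]]'
python3 - <<'E'
from h import *
c,s=snap('wrist','w7',crop=(110,80,400,300),scale=2.6);print(s['tool_pos'],cv2.Rodrigues(s['orientation'])[0][:,0])
E
```

```text
[[0.653  0.0856 0.138 ]
 [0.6556 0.1244 0.138 ]
 [0.4476 0.087  0.138 ]
 [0.4506 0.1277 0.138 ]]
[[0.4403 0.0479 0.096 ]
 [0.4467 0.1679 0.096 ]
 [0.6887 0.1627 0.096 ]]
[[0.4933 0.2867 0.027 ]] near sleeve check .4925 .2884
t: 8.3
tool_pos: [0.6087, 0.1077, 0.1477]
orientation: [-1.228, -1.167, 1.174]
force: [-0.3, 0.6, -0.9]
opening: 0.05
[0.60866483 0.10768764 0.14768674] [5.13241847e-02 9.98681955e-01 4.26123643e-04]
```

View pics/w7.png

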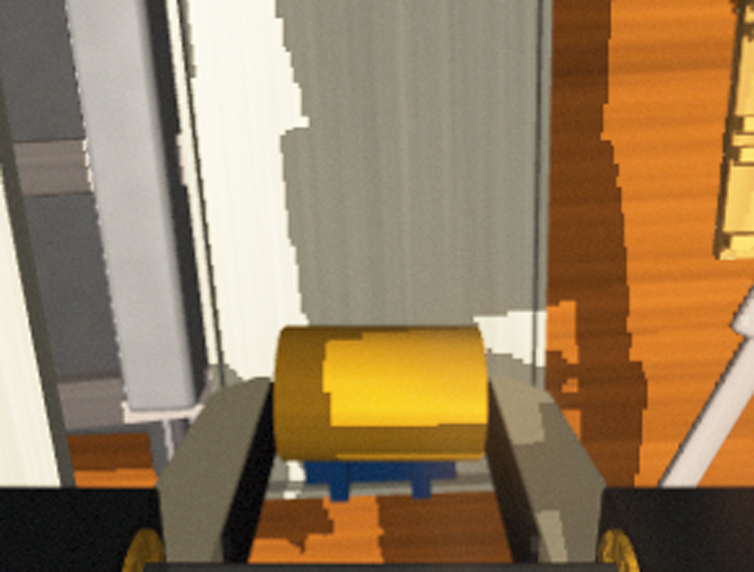

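Run:
```python
from h import *
print('ears inner (far top edges)',back('w7',[f3(350,485),f3(412,485),f3(331,497),f3(430,497)],.138).round(4))
print('seat edge near?',back('w7',[f3(350,461),f3(412,480),f3(350,480)],.128).round(4))
# pan edges at lip .096
a=back('w7',[f3(545,120),f3(540,340),f3(186,30),f3(218,370)],.096);print(a.round(4)); d=a[1]-a[0];e=a[3]-a[2];print(np.arctan2(d[1],d[0]),np.arctan2(e[1],e[0]))
```

```text
ears inner (far top edges) [[0.6551 0.0963 0.138 ]
 [0.6561 0.1157 0.138 ]
 [0.6591 0.0901 0.138 ]
 [0.6607 0.1212 0.138 ]]
seat edge near? [[0.6524 0.0961 0.128 ]
 [0.6605 0.116  0.128 ]
 [0.6595 0.0957 0.128 ]]
[[0.55   0.1647 0.096 ]
 [0.6263 0.1639 0.096 ]
 [0.5163 0.052  0.096 ]
 [0.6319 0.0489 0.096 ]]
-0.011022962472123244 -0.026735564565971218
```

```bash
python3 -m inch '[[0.6,0.012,-0.002,-0.02,0.036],[0.6,0.012,-0.002,-0.04,0.036],[0.6,0.012,-0.002,-0.057,0.036],[0.6,0.012,-0.002,-0.057,0.036],[0.6,0.012,-0.002,-0.057,0.036]]'
python3 -m inch '[[0.6,0,0,-0.002,0],[0.6,0,0,-0.004,0],[0.6,0,0,-0.004,0]]'
python3 -m inch '[[0.6,0,0,-0.002,0],[0.6,0,0,-0.004,0],[0.6,0,0,-0.004,0]]'
```

```text
t: 8.98
tool_pos: [0.6213, 0.1058, 0.0921]
orientation: [-1.212, -1.195, 1.2]
force: [0.2, -0.3, -0.5]
opening: 0.0497
t: 9.35
tool_pos: [0.6213, 0.1058, 0.0881]
orientation: [-1.212, -1.194, 1.2]
force: [0.0, -0.6, -1.4]
opening: 0.0497
t: 9.72
tool_pos: [0.621, 0.1058, 0.0837]
orientation: [-1.212, -1.194, 1.2]
force: [-0.4, 0.3, -1.4]
opening: 0.0497
```

```bash
python3 -m inch '[[0.6,0,0,-0.002,0],[0.6,0,0,-0.003,0],[0.6,0,0,-0.003,0]]'
python3 -m inch '[[0.6,0,0,-0.002,0],[0.6,0,0,-0.003,0],[0.6,0,0,-0.003,0]]'
```

```text
t: 10.1
tool_pos: [0.6212, 0.1058, 0.0812]
orientation: [-1.212, -1.194, 1.2]
force: [-1.3, -0.6, 3.1]
opening: 0.0498
t: 10.48
tool_pos: [0.6223, 0.1058, 0.0809]
orientation: [-1.214, -1.196, 1.199]
force: [-5.3, -1.0, 15.8]
opening: 0.0495
```

```bash
python3 -m inch '[[0.6,0,0,0.002,0],[0.6,0.003,0,0.002,0],[0.6,0.005,0,0.002,0],[0.6,0.005,0,0.002,0]]'
python3 -m inch '[[0.6,0.002,0,0,0],[0.6,0.003,0,0,0],[0.6,0.003,0,0,0]]'
```

```text
t: 10.98
tool_pos: [0.6271, 0.1057, 0.0822]
orientation: [-1.214, -1.196, 1.199]
force: [0.4, 1.0, -1.4]
opening: 0.0498
t: 11.35
tool_pos: [0.63, 0.1057, 0.082]
orientation: [-1.213, -1.195, 1.199]
force: [-0.1, -0.9, -0.5]
opening: 0.0499
```

```bash
python3 -m inch '[[0.6,0.002,0,0,0],[0.6,0.003,0,0,0],[0.6,0.003,0,0,0]]'
python3 -m inch '[[0.6,0.001,0,0,0],[0.6,0.002,0,0,0],[0.6,0.002,0,0,0]]'
```

```text
t: 11.72
tool_pos: [0.6303, 0.1057, 0.0814]
orientation: [-1.209, -1.191, 1.202]
force: [-11.8, -0.1, 4.5]
opening: 0.0494
t: 12.1
tool_pos: [0.6302, 0.1057, 0.0811]
orientation: [-1.206, -1.188, 1.205]
force: [-11.0, -1.4, 5.2]
opening: 0.0496
```

```bash
python3 -m inch '[[0.6,-0.002,0,0,0],[-0.3,-0.002,0,0,0],[-0.3,-0.002,0,0,0],[-0.3,-0.002,0.02,0,0],[-0.3,-0.002,0.06,0,0],[-0.3,-0.002,0.08,0],[-0.3,-0.002,0,0.08,0]]'
python3 -m inch '[[0.6,-0.002,0,0,0],[-0.3,-0.002,0,0,0],[-0.3,-0.002,0,0,0],[-0.3,-0.002,0,0.02,0],[-0.3,-0.002,0,0.06,0],[-0.3,-0.002,0,0.10,0],[-0.3,-0.002,0,0.10,0]]'
```

```text
t: 12.98
tool_pos: [0.6315, 0.1061, 0.1881]
orientation: [-1.212, -1.196, 1.2]
force: [-0.4, 0.3, 0.9]
opening: 0.0602validation failed for argument at $[5]...
```

```bash
python3 -m inch '[[-0.45,-0.03,0.04,0,0],[-0.45,-0.06,0.08,0,0],[-0.45,-0.09,0.12,0,0],[-0.45,-0.12,0.16,0,0],[-0.45,-0.139,0.182,-0.04,0],[-0.45,-0.139,0.182,-0.09,0],[-0.45,-0.139,0.182,-0.11,0],[-0.45,-0.139,0.182,-0.11,0]]'
python3 - <<'E'
from h import *
s=robot.read_state();print(s['tool_pos'],cv2.Rodrigues(s['orientation'])[0][:,0])
E
```

```text
t: 13.98
tool_pos: [0.4916, 0.2872, 0.0769]
orientation: [-1.212, -1.193, 1.202]
force: [0.8, 0.2, 0.0]
opening: 0.0675
[0.49160475 0.28723236 0.0768812 ] [ 1.51541872e-02  9.99884933e-01 -6.86910970e-04]
```

```bash
python3 -m inch '[[-0.4,0.001,0.001,-0.04,0],[-0.4,0.001,0.001,-0.065,0],[-0.4,0.001,0.001,-0.074,0],[-0.4,0.001,0.001,-0.074,0],[0.6,0.001,0.001,-0.074,0],[0.6,0.001,0.001,-0.074,0],[0.6,0.001,0.001,-0.074,0]]'
python3 -m inch '[[0.6,0,0,0,0],[0.6,0,0,0.02,0],[0.6,0,0,0.07,0],[0.6,0,0,0.12,0],[0.6,0,0,0.15,0],[0.6,0,0,0.15,0]]'
```

```text
t: 14.85
tool_pos: [0.4938, 0.2887, 0.0044]
orientation: [-1.213, -1.195, 1.2]
force: [-0.2, -0.4, 6.2]
opening: 0.0496
t: 15.6
tool_pos: [0.4959, 0.2898, 0.1591]
orientation: [-1.215, -1.201, 1.195]
force: [-0.4, -0.6, -1.2]
opening: 0.0495
```

```bash
python3 -m inch '[[0.6,0.02,-0.05,0,0],[0.6,0.04,-0.09,0,0],[0.6,0.06,-0.13,0,0],[0.6,0.08,-0.17,0,0],[0.6,0.09,-0.184,-0.02,0],[0.6,0.09,-0.184,-0.04,0],[0.6,0.09,-0.184,-0.05,0],[0.6,0.09,-0.184,-0.05,0]]'
python3 - <<'E'
from h import *
c,s=snap('wrist','w8',crop=(110,80,400,300),scale=2.6);print(s['tool_pos'],cv2.Rodrigues(s['orientation'])[0][:,0])
E
```

```text
t: 16.6
tool_pos: [0.5841, 0.107, 0.1071]
orientation: [-1.212, -1.2, 1.198]
force: [-0.8, -0.4, -0.6]
opening: 0.0494
[0.58412679 0.10701366 0.10712581] [0.01337696 0.99990491 0.00335009]
```

View pics/w8.png

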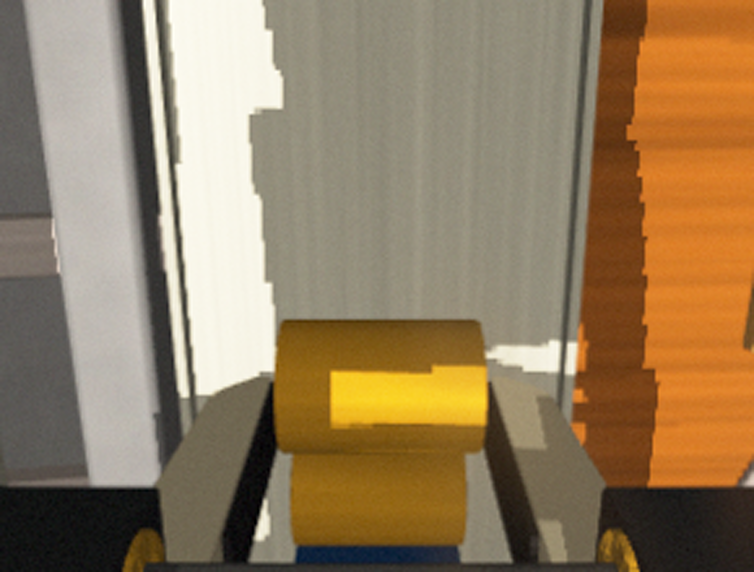

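```bash
python3 -m inch '[[0.6,0.001,-0.001,-0.012,0],[0.6,0.001,-0.001,-0.02,0],[0.6,0.001,-0.001,-0.0225,0],[0.6,0.001,-0.001,-0.0225,0]]'
python3 -m inch '[[0.6,0,0,-0.001,0],[0.6,0,0,-0.002,0],[0.6,0,0,-0.002,0]]'
```

```text
t: 17.15
tool_pos: [0.5859, 0.1059, 0.0857]
orientation: [-1.213, -1.201, 1.197]
force: [0.6, 0.2, -0.7]
opening: 0.0497
t: 17.52
tool_pos: [0.5859, 0.1059, 0.0838]
orientation: [-1.213, -1.201, 1.197]
force: [-0.4, 0.5, -1.1]
opening: 0.0495
```

```bash
python3 -m inch '[[0.6,0.003,0,-0.001,0],[0.6,0.006,0,-0.001,0],[0.6,0.008,0,-0.001,0],[0.6,0.009,0,-0.001,0],[0.6,0.009,0,-0.001,0]]'
python3 -m inch '[[0.6,0.002,0,0,0],[0.6,0.003,0,0,0],[0.6,0.003,0,0,0]]'
```

```text
t: 18.15
tool_pos: [0.595, 0.1059, 0.0827]
orientation: [-1.213, -1.201, 1.197]
force: [-0.1, -0.3, -0.4]
opening: 0.0494
t: 18.52
tool_pos: [0.5973, 0.1059, 0.0826]
orientation: [-1.212, -1.2, 1.197]
force: [-5.4, -1.0, 1.7]
opening: 0.0496
```

```bash
python3 -m inch '[[-0.3,0,0,0,0],[-0.3,0,0,0,0],[-0.3,0,0,0.01,0],[-0.3,0,0,0.05,0],[-0.45,0,0,0.10,0],[-0.45,0,0.06,0.10,0.06],[-0.45,0,0.1,0.10,0.12],[-0.45,-0.02,0.12,0.10,0.12]]'
python3 - <<'E'
from h import *
b=back('w3',[f3(608,85),f3(633,192)],0.0);t=back('w3',[f3(629,95),f3(652,185)],.028)
print(b.round(4),t.round(4),np.linalg.norm(b[1]-b[0]),np.linalg.norm(t[1]-t[0]))
d=(b[1]-b[0]);d/=np.linalg.norm(d);print(np.degrees(np.arctan2(d[1],d[0])),(t-b[0])@d)
s=robot.read_state();print(s['tool_pos'],cv2.Rodrigues(s['orientation'])[0][:,0])
E
```

```text
t: 19.52
tool_pos: [0.5778, 0.228, 0.1835]
orientation: [-1.153, -1.29, 1.286]
force: [-0.3, -0.2, -0.8]
opening: 0.0674
[[0.4722 0.368  0.    ]
 [0.5112 0.3798 0.    ]] [[0.4742 0.367  0.028 ]
 [0.5038 0.3768 0.028 ]] 0.04075070418379443 0.031171170773954336
16.806141877022643 [0.00164521 0.03280523]
[0.57777802 0.22797923 0.18347632] [-0.10834797  0.99410528  0.00392574]
```

```bash
python3 -m inch '[[-0.4,-0.03,0.05,-0.0,0.1],[-0.4,-0.06,0.10,-0.03,0.19],[-0.4,-0.097,0.15,-0.06,0.19],[-0.4,-0.097,0.161,-0.10,0.19],[-0.4,-0.097,0.161,-0.12,0.19],[-0.4,-0.097,0.161,-0.12,0.19]]'
python3 - <<'E'
from h import *
c,s=snap('wrist','w9',crop=(110,80,400,300),scale=2.6);print(s['tool_pos'],cv2.Rodrigues(s['orientation'])[0][:,0])
E
```

```text
t: 20.27
tool_pos: [0.4803, 0.3875, 0.0622]
orientation: [-1.049, -1.424, 1.425]
force: [-0.2, -0.6, -0.1]
opening: 0.065
[0.48029332 0.38751889 0.06221386] [-0.29376304  0.95587468  0.00262025]
```

View pics/w9.png

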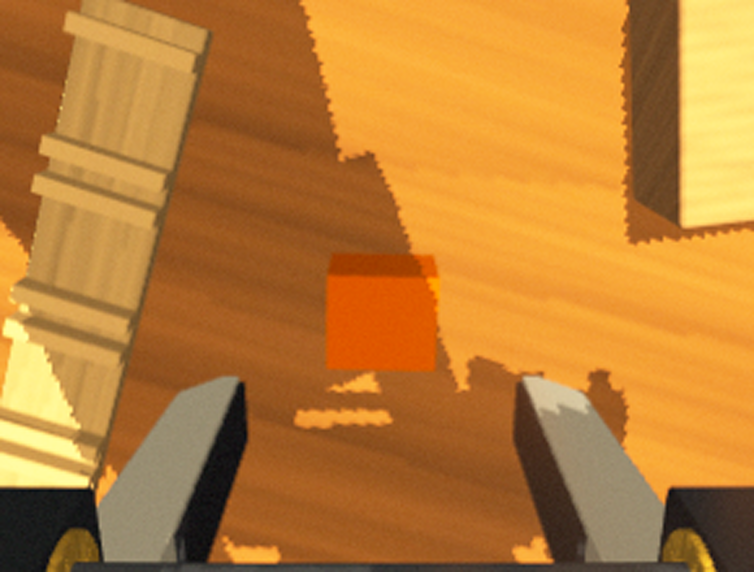

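Run:
```python
from h import *
b=back('w9',[f3(328,256),f3(437,256)],0.0);t=back('w9',[f3(328,277),f3(437,277),f3(436,370),f3(327,370)],.028)
d=np.array([.956,.294,0]);p=load('w9')[1]['tool_pos'];n=np.array([-.294,.956,0])
print((b-p)@d,(t-p)@d,(b-p)@n,(t-p)@n)
```

```text
[-0.01277216 -0.01273097] [-0.0134313  -0.01339112  0.01894985  0.01889324] [-0.01806103  0.0206936 ] [-0.01628566  0.01859375  0.01898183 -0.01729842]
```

```bash
python3 -m inch '[[-0.4,0.001,0.001,-0.03,0],[-0.4,0.001,0.001,-0.055,0],[-0.4,0.001,0.001,-0.06,0],[-0.4,0.001,0.001,-0.06,0]]'
python3 -m inch '[[-0.4,0,0,-0.003,0],[-0.4,0,0,-0.005,0],[-0.4,0,0,-0.005,0]]'
```

```text
t: 20.82
tool_pos: [0.484, 0.389, 0.0058]
orientation: [-1.052, -1.427, 1.42]
force: [-0.6, -0.2, 0.1]
opening: 0.0648
t: 21.2
tool_pos: [0.4841, 0.3891, 0.001]
orientation: [-1.052, -1.427, 1.42]
force: [-0.1, 0.5, 0.3]
opening: 0.0655
```

```bash
python3 -m inch '[[-0.4,-0.003,-0.001,-0.002,0],[-0.4,-0.003,-0.001,-0.004,0],[-0.4,-0.003,-0.001,-0.004,0]]'
python3 -m inch '[[-0.4,0,0,-0.002,0],[-0.4,0,0,-0.004,0],[-0.4,0,0,-0.004,0]]'
```

```text
t: 21.58
tool_pos: [0.4808, 0.388, -0.0033]
orientation: [-1.052, -1.427, 1.42]
force: [1.3, -0.5, 0.1]
opening: 0.0652
t: 21.95
tool_pos: [0.4806, 0.3878, -0.0076]
orientation: [-1.051, -1.426, 1.421]
force: [-0.1, 0.3, -0.5]
opening: 0.0651
```

```bash
python3 -m inch '[[-0.4,0.001,0,-0.002,0],[-0.4,0.001,0,-0.004,0],[-0.4,0.001,0,-0.004,0]]'
python3 -m inch '[[-0.4,0,0,-0.002,0],[-0.4,0,0,-0.004,0],[-0.4,0,0,-0.004,0]]'
python3 -m inch '[[0.4,0,0,0,0],[0.4,0,0,0,0],[0.4,0,0,0,0],[0.4,0,0,0,0],[0.4,0,0,0,0]]' 20
```

```text
t: 22.32
tool_pos: [0.4814, 0.3877, -0.012]
orientation: [-1.051, -1.426, 1.421]
force: [0.0, -0.6, 0.0]
opening: 0.0649
t: 22.7
tool_pos: [0.4812, 0.3875, -0.0163]
orientation: [-1.051, -1.426, 1.422]
force: [0.4, 0.9, -0.8]
opening: 0.0648
t: 23.32
tool_pos: [0.4812, 0.3876, -0.0162]
orientation: [-1.051, -1.426, 1.422]
force: [-0.2, 0.3, 0.4]
opening: 0.0359
```

```bash
python3 -m inch '[[0.4,0,0,0.02,0],[0.4,0,0,0.07,0],[0.4,0,0,0.12,0],[0.4,0,-0.03,0.16,-0.1],[0.4,0.01,-0.08,0.16,-0.2],[0.4,0.02,-0.13,0.16,-0.31],[0.4,0.03,-0.18,0.16,-0.31],[0.4,0.04,-0.23,0.16,-0.31]]'
python3 - <<'E'
from h import *
s=robot.read_state();print(s['tool_pos'],s['opening'],cv2.Rodrigues(s['orientation'])[0][:,0])
E
```

```text
t: 24.32
tool_pos: [0.5217, 0.1561, 0.1456]
orientation: [-1.214, -1.203, 1.195]
force: [0.1, -0.8, -0.3]
opening: 0.0355
[0.52172561 0.15611185 0.14563142] 0.03552922316538213 [0.013238   0.9999046  0.00394299]
```

```bash
python3 -m inch '[[0.4,0.006,-0.04,0,0],[0.4,0.006,-0.05,-0.01,0],[0.4,0.006,-0.05,-0.04,0],[0.4,0.006,-0.05,-0.06,0],[0.4,0.006,-0.05,-0.068,0],[0.4,0.006,-0.05,-0.068,0]]'
python3 -m inch '[[0.4,0,0,-0.001,0],[0.4,0,0,-0.003,0],[0.4,0,0,-0.003,0]]'
```

```text
t: 25.08
tool_pos: [0.5274, 0.1066, 0.0776]
orientation: [-1.213, -1.203, 1.196]
force: [-0.0, -1.3, -0.5]
opening: 0.0358
t: 25.45
tool_pos: [0.5275, 0.1067, 0.0749]
orientation: [-1.214, -1.203, 1.196]
force: [0.8, 1.1, -0.8]
opening: 0.0358
```

```bash
python3 -m inch '[[0.4,0,-0.001,-0.001,0],[0.4,0,-0.001,-0.002,0],[0.4,0,-0.001,-0.002,0]]'
python3 -m inch '[[0.4,0,0,-0.001,0],[0.4,0,0,-0.0015,0],[0.4,0,0,-0.0015,0]]'
```

```text
t: 25.82
tool_pos: [0.5274, 0.1057, 0.0727]
orientation: [-1.214, -1.203, 1.196]
force: [-0.7, 0.4, -0.9]
opening: 0.0357
t: 26.2
tool_pos: [0.5276, 0.1057, 0.0718]
orientation: [-1.214, -1.203, 1.196]
force: [-2.4, -0.4, 4.7]
opening: 0.0357
```

```bash
python3 -m inch '[[0.4,0.006,0,0.0005,0],[0.4,0.012,0,0.0005,0],[0.4,0.018,0,0.0005,0],[0.4,0.024,0,0.0005,0],[0.4,0.026,0,0.0005,0],[0.4,0.026,0,0.0005,0]]'
python3 -m inch '[[0.4,0.002,0,0,0],[0.4,0.003,0,0,0],[0.4,0.003,0,0,0]]'
```

```text
t: 26.95
tool_pos: [0.5537, 0.1057, 0.0722]
orientation: [-1.214, -1.203, 1.196]
force: [0.2, 0.1, -0.6]
opening: 0.0359
t: 27.32
tool_pos: [0.5567, 0.1056, 0.0722]
orientation: [-1.214, -1.203, 1.196]
force: [1.4, 0.5, 0.3]
opening: 0.0355
```

```bash
python3 -m inch '[[0.4,0.001,0,0,0],[0.4,0.002,0,0,0],[0.4,0.002,0,0,0]]'
python3 -m inch '[[0.4,0.001,0,0,0],[0.4,0.002,0,0,0],[0.4,0.002,0,0,0]]'
```

```text
t: 27.7
tool_pos: [0.5572, 0.1057, 0.0719]
orientation: [-1.211, -1.201, 1.198]
force: [-7.5, -0.4, 3.8]
opening: 0.036
t: 28.08
tool_pos: [0.5571, 0.1056, 0.0719]
orientation: [-1.208, -1.198, 1.2]
force: [-11.5, -0.8, 7.8]
opening: 0.0358
```

```bash
python3 -m inch '[[0.0,0,0,0,0],[0.0,0,0,0,0],[0.0,0,0,0.02,0],[0.0,0,0,0.06,0],[0.0,-0.0,0,0.11,0],[0.0,-0.03,0,0.15,0],[0.0,-0.04,0,0.15,0],[0.0,-0.04,0,0.15,0]]'
python3 - <<'E'
from h import *
c,s=snap('wrist','w10',crop=(110,80,400,300),scale=2.6);print(s['tool_pos'],cv2.Rodrigues(s['orientation'])[0][:,0])
E
```

```text
t: 29.08
tool_pos: [0.5171, 0.1057, 0.2228]
orientation: [-1.209, -1.199, 1.199]
force: [0.8, -0.0, -0.3]
opening: 0.0465
[0.51709879 0.10574274 0.22275963] [0.01204886 0.99992076 0.00364728]
```

View pics/w10.png

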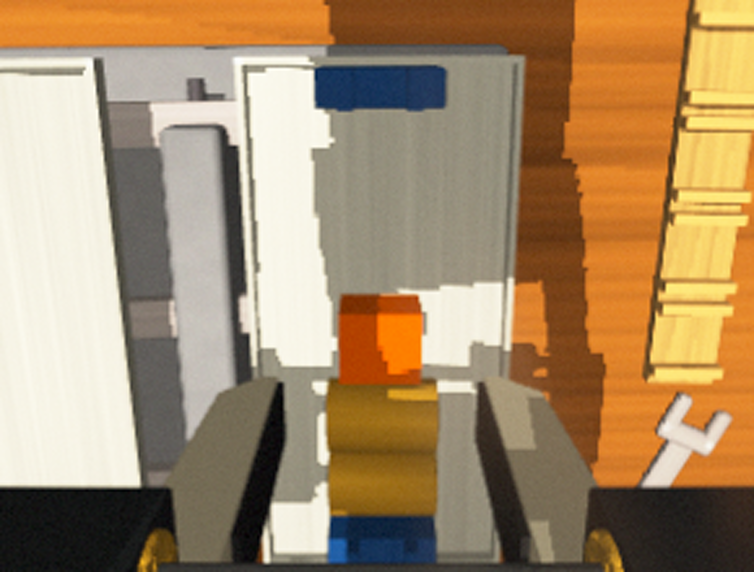

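```bash
python3 - <<'E'
from h import *
print('near',back('w10',[f3(316,72),f3(444,72)],.137).round(4),back('w10',[f3(355,108),f3(408,108)],.128).round(4))
print('far',back('w10',[f3(329,540),f3(436,540)],.130).round(4))
E
python3 -m inch '[[-0.5,-0.01,-0.05,0.05,0],[-0.5,-0.02,-0.11,0.08,0],[-0.5,-0.04,-0.17,0.1,0],[-0.5,-0.05,-0.23,0.1,0],[-0.5,-0.06,-0.29,0.1,0],[-0.5,-0.08,-0.35,0.06,0],[-0.5,-0.08,-0.41,0.03,0],[-0.5,-0.08,-0.47,0.03,0]]'
python3 -m inch '[[-0.5,0,-0.03,0,0],[-0.5,0,-0.03,0,0],[-0.5,0,-0.03,0,0]]'
cat >> h.py <<'E'
def blobs(name,lo,hi,amin=40):
    im=cv2.cvtColor(load(name)[0]['color'],cv2.COLOR_RGB2HSV); m=cv2.inRange(im,np.array(lo),np.array(hi))
    n,l,st,ce=cv2.connectedComponentsWithStats(m)
    return [(st[i],ce[i],l==i) for i in range(1,n) if st[i][4]>=amin]
E
python3 - <<'E'
from h import *
c,s=snap('wrist','w11',scale=1.5);print(s['tool_pos'],cv2.Rodrigues(s['orientation'])[0][:,0])
for lo,hi in(((0,170,90),(6,255,255)),((174,170,90),(180,255,255))):
  for st,ce,m in blobs('w11',lo,hi): print(st,ce.round(1),back('w11',[ce],.034).round(4))
E
```

```text
near [[0.4414 0.0843 0.137 ]
 [0.442  0.1305 0.137 ]] [[0.455  0.0978 0.128 ]
 [0.4552 0.1178 0.128 ]]
far [[0.6445 0.082  0.13  ]
 [0.6452 0.1302 0.13  ]]
t: 30.12
tool_pos: [0.4359, -0.3428, 0.251]
orientation: [-1.203, -1.197, 1.199]
force: [1.5, 0.0, 1.3]
opening: 0.0696
t: 30.5
tool_pos: [0.4359, -0.3722, 0.2499]
orientation: [-1.201, -1.197, 1.198]
force: [0.3, -0.4, -0.7]
opening: 0.0697
[ 0.43585917 -0.37216253  0.24992676] [0.01246857 0.99988234 0.00893533]
[222 185  13  29 313] [228.3 198.8] [[ 0.4944 -0.4119  0.034 ]]
```

Run:
```python
from h import *
st,ce,m=blobs('w11',(0,170,90),(6,255,255))[0]
r=cv2.minAreaRect(np.argwhere(m)[:,::-1].astype(np.float32)); print(r); bx=cv2.boxPoints(r); print(back('w11',bx,.034).round(4))
im=load('w11')[0]['color']; 
for v in range(120,300,12): print(v,''.join('%4d'%x for x in im[v,212:246].mean(1)))
```

```text
((228.0773468017578, 198.9696044921875), (28.329212188720703, 11.300148963928223), 86.98721313476562)
[[ 0.4729 -0.4208  0.034 ]
 [ 0.4723 -0.4041  0.034 ]
 [ 0.5171 -0.4035  0.034 ]
 [ 0.5178 -0.4207  0.034 ]]
120  156 157 155 154 155 156 154 152 129 132 138 136 136 134 135 135 120  85  82 134 153 155 153 152 154 153 152 153 155 155 156 154 152 153
132  153 152 151 152 153 156 154 153 157 140 134 136 134 133 133 137 139 104  75 131 155 151 156 154 152 154 151 153 152 151 153 153 151 152
144  155 154 156 156 154 155 155 153 156 155 135 131 134 133 130 130 133 137  98  78 136 152 154 154 155 155 154 153 153 154 153 153 155 155
156  139 136 137 141 137 140 138 140 136 123 126 130 130 135 132 131 132 136 131  96 114 136 136 137 138 140 137 136 136 138 138 136 137 136
168  143 145 141 143 145 146 145 145 145 142 127 123 131 128 135 131 127 131 131 104  73 113 139 143 145 144 142 144 142 143 143 142 141 143
180  143 141 140 138 144 141 143 140 142 141 145 134 130 128 130 132 131 130 127 134  94  70 123 143 141 143 143 144 144 144 142 143 143 143
192  120 119 117 122 122 120 121 121 118 11
[... 525 characters left out ...]
 150 147 149 147 148 149 151 149 149 147 149 153 149 151 124  74  66  62  67  66  64  64  68  65  66  75  82  84  90  87  83  85  86  86
252  151 154 151 152 149 153 153 151 155 152 152 156 153 156 151 126  80  71  63  67  65  62  66  62  57  70  84  81  89  91  89  91  88  89
264  150 148 147 147 147 148 148 147 148 146 147 147 145 147 148 146 146 145 127 126 123 125 126 128 131 121 132 145 146 148 149 147 146 148
276  151 151 155 151 153 152 153 155 152 153 150 154 153 152 152 153 151 152 148 150 151 151 151 152 150 148 147 149 147 150 150 149 151 150
288  153 152 150 152 151 150 153 153 152 149 150 153 154 150 153 151 154 153 150 150 155 152 152 154 150 152 149 149 153 150 150 152 149 152
```

View pics/w11.png

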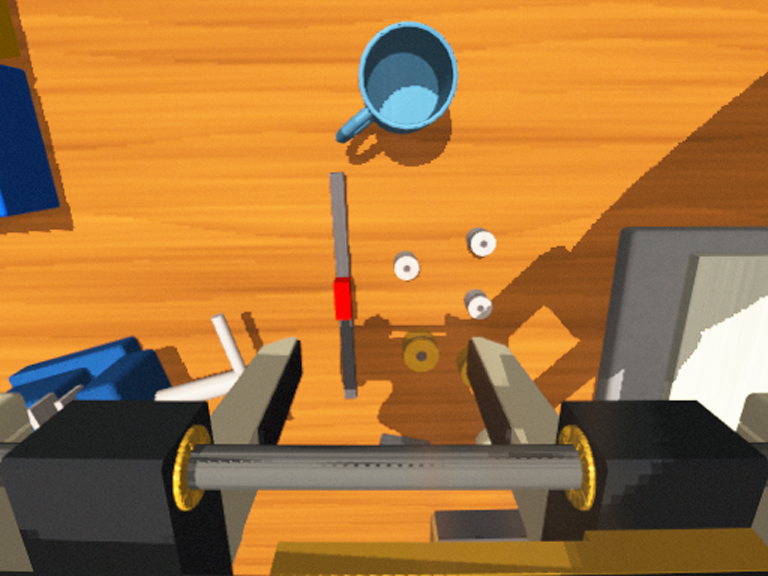

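Run:
```python
from h import *
k=lambda u,v:((u+.5)/1.5-.5,(v+.5)/1.5-.5)
a=back('w11',[k(337,174),k(350,396)],.012);d=a[1]-a[0];print(a.round(4),np.linalg.norm(d),np.arctan2(d[1],d[0]),a.mean(0))
print('blk',back('w11',[k(343,299)],.034))
print('small',back('w11',[k(484,242),k(407,267),k(480,302)],.028).round(4),'big',back('w11',[k(421,355)],.032).round(4))
```

```text
[[ 0.3745 -0.4145  0.012 ]
 [ 0.6187 -0.4105  0.012 ]] 0.24428261800486065 0.01624761728231653 [ 0.4965904  -0.41250334  0.012     ]
blk [[ 0.49503623 -0.41165824  0.034     ]]
small [[ 0.4403 -0.2718  0.028 ]
 [ 0.4645 -0.3473  0.028 ]
 [ 0.5025 -0.2726  0.028 ]] big [[ 0.5591 -0.3326  0.032 ]]
```

Run:
```python
from h import *
k=lambda u,v,s:((u+.5)/s-.5,(v+.5)/s-.5)
for z in(.0,.03,.06,.09): print(z,back('w11',[k(219,318,1.5)],z).round(3),back('scene0',[k(79,391,1.5625)],z).round(3),back('top0',[k(659,309,1.5625)],z).round(3))
```

```text
0.0 [[ 0.527 -0.552  0.   ]] [[ 0.451 -0.55   0.   ]] [[ 0.513 -0.552  0.   ]]
0.03 [[ 0.515 -0.54   0.03 ]] [[ 0.48 -0.54  0.03]] [[ 0.51 -0.54  0.03]]
0.06 [[ 0.503 -0.528  0.06 ]] [[ 0.509 -0.529  0.06 ]] [[ 0.508 -0.529  0.06 ]]
0.09 [[ 0.492 -0.516  0.09 ]] [[ 0.538 -0.519  0.09 ]] [[ 0.505 -0.517  0.09 ]]
```

```bash
python3 -m inch '[[0.1,0.03,-0.02,-0.03,0.028],[0.1,0.059,-0.04,-0.07,0.028],[0.1,0.059,-0.04,-0.12,0.028],[0.1,0.059,-0.04,-0.16,0.028],[0.1,0.059,-0.04,-0.19,0.028],[0.1,0.059,-0.04,-0.19,0.028]]' 30
python3 - <<'E'
from h import *
c,s=snap('wrist','w12',scale=1.5);p=s['tool_pos'];print(p,cv2.Rodrigues(s['orientation'])[0][:,0])
for st,ce,m in blobs('w12',(0,170,90),(6,255,255)):
  r=cv2.minAreaRect(np.argwhere(m)[:,::-1].astype(np.float32)); print(st,r,back('w12',cv2.boxPoints(r),.034).round(4).tolist())
E
```

```text
t: 31.3
tool_pos: [0.4939, -0.4089, 0.0577]
orientation: [-1.181, -1.218, 1.22]
force: [-0.3, 0.5, -0.5]
opening: 0.0416
[ 0.4939352  -0.40891505  0.05768635] [-0.01787115  0.99976511  0.01226164]
[ 240  181   20   52 1003] ((249.5, 206.5), (51.0, 19.0), 90.0) [[0.4729, -0.4211, 0.034], [0.4727, -0.4061, 0.034], [0.5167, -0.4052, 0.034], [0.5169, -0.421, 0.034]]
```

```bash
python3 -m inch '[[0.1,0.002,-0.004,-0.02,0],[0.1,0.002,-0.004,-0.045,0],[0.1,0.001,-0.004,-0.058,0],[0.1,0.001,-0.004,-0.058,0]]'
python3 -m inch '[[0.1,0,0,-0.005,0],[0.1,0,0,-0.010,0],[0.1,0,0,-0.012,0],[0.1,0,0,-0.012,0]]'
```

```text
t: 31.85
tool_pos: [0.4955, -0.4138, 0.0012]
orientation: [-1.184, -1.218, 1.22]
force: [0.6, -0.2, -0.8]
opening: 0.0418
t: 32.35
tool_pos: [0.4955, -0.4138, -0.0108]
orientation: [-1.184, -1.218, 1.22]
force: [0.1, -0.8, 0.2]
opening: 0.0421
```

```bash
python3 -m inch '[[0.9,0,0,0,0],[0.9,0,0,0,0],[0.9,0,0,0,0],[0.9,0,0,0,0],[0.9,0,0,0,0],[0.9,0,0,0,0]]' 35
```

```text
t: 33.1
tool_pos: [0.4956, -0.4138, -0.0107]
orientation: [-1.184, -1.218, 1.22]
force: [-0.1, -1.2, 0.7]
opening: 0.0156
```

```bash
python3 -m inch '[[0.9,0,0,0.03,0],[0.9,0,0,0.08,0],[0.9,0,0,0.13,0],[0.9,0,0,0.18,0],[0.9,0,0.03,0.21,0],[0.9,0.01,0.09,0.21,-0.025],[0.9,0.02,0.15,0.21,-0.025],[0.9,0.03,0.21,0.21,-0.025]]'
python3 -m inch '[[0.9,0.01,0.06,0,0],[0.9,0.02,0.12,0,0],[0.9,0.025,0.18,0,0],[0.9,0.025,0.24,0,0],[0.9,0.025,0.30,0,0],[0.9,0.025,0.30,0,0],[0.9,0.025,0.3,0,0]]'
python3 - <<'E'
from h import *
c,s=snap('wrist','w13',scale=1.5);p=s['tool_pos'];print(p,s['opening'],cv2.Rodrigues(s['orientation'])[0].round(4).tolist())
E
```

```text
t: 34.1
tool_pos: [0.5254, -0.2021, 0.1992]
orientation: [-1.196, -1.2, 1.201]
force: [1.0, 0.1, -1.1]
opening: 0.0151
t: 34.98
tool_pos: [0.5502, 0.0978, 0.1989]
orientation: [-1.195, -1.2, 1.203]
force: [0.3, 0.1, -1.6]
opening: 0.0156
[0.55021715 0.09779652 0.198888  ] 0.015593455943353868 [[0.0069, -0.0127, -0.9999], [0.9999, 0.0104, 0.0067], [0.0103, -0.9999, 0.0128]]
```

```bash
python3 -m inch '[[0.9,0.001,0.009,-0.02,0],[0.9,0.001,0.009,-0.04,0],[0.9,0.001,0.009,-0.06,0],[0.9,0.001,0.009,-0.068,0],[0.9,0.001,0.009,-0.068,0]]'
python3 -m inch '[[0.9,0,0,-0.002,0],[0.9,0,0,-0.004,0],[0.9,0,0,-0.005,0],[0.9,0,0,-0.005,0]]'
```

```text
t: 35.65
tool_pos: [0.5507, 0.1059, 0.1298]
orientation: [-1.195, -1.197, 1.202]
force: [0.8, -0.1, -1.1]
opening: 0.0154
t: 36.15
tool_pos: [0.5508, 0.1059, 0.125]
orientation: [-1.195, -1.197, 1.202]
force: [0.8, -0.2, -1.1]
opening: 0.0159
```

```bash
python3 -m inch '[[0.9,0,0.001,-0.002,0],[0.9,0,0.001,-0.004,0],[0.9,0,0.001,-0.005,0],[0.9,0,0.001,-0.005,0]]'
python3 -m inch '[[0.9,0,0,-0.001,0],[0.9,0,0,-0.002,0],[0.9,0,0,-0.002,0]]'
```

```text
t: 36.65
tool_pos: [0.5507, 0.1069, 0.1198]
orientation: [-1.195, -1.197, 1.202]
force: [-0.5, -0.4, -0.6]
opening: 0.0155
t: 37.02
tool_pos: [0.5506, 0.1069, 0.1177]
orientation: [-1.195, -1.197, 1.202]
force: [1.0, 0.2, -1.6]
opening: 0.0155
```

```bash
python3 -m inch '[[0.9,0,0,-0.001,0],[0.9,0,0,-0.002,0],[0.9,0,0,-0.002,0]]'
```

```text
t: 37.4
tool_pos: [0.5508, 0.1069, 0.1172]
orientation: [-1.195, -1.198, 1.202]
force: [-5.9, -0.4, 9.8]
opening: 0.0158
```

```bash
python3 -m inch '[[0.1,0,0,0,0],[0.1,0,0,0,0],[0.1,0,0,0.01,0],[0.1,0,0,0.05,0],[0.1,0,0,0.10,-0.1],[0.1,0,-0.05,0.12,-0.28],[-0.1,0,-0.10,0.12,-0.46],[-0.1,0,-0.15,0.12,-0.64]]'
python3 -m inch '[[-0.1,0,-0.06,0,-0.18],[-0.1,0,-0.12,0,-0.36],[-0.1,0,-0.16,0,-0.54],[-0.1,0,-0.2,0,-0.72],[-0.1,0,-0.2,0,-0.9],[-0.1,0,-0.2,0,-0.92],[-0.1,0,-0.2,0,-0.92]]'
python3 - <<'E'
from h import *
c,s=snap('wrist','w14',scale=1.5);p=s['tool_pos'];print(p,cv2.Rodrigues(s['orientation'])[0][:,0].round(3))
im=cv2.cvtColor(c['color'],cv2.COLOR_RGB2HSV)
for st,ce,m in blobs('w14',(15,90,60),(32,255,255),60): print('brass',st,back('w14',[ce],.02).round(3)[0][:2])
g=cv2.medianBlur(cv2.cvtColor(c['color'],cv2.COLOR_RGB2GRAY),3)
for r in cv2.HoughCircles(g,cv2.HOUGH_GRADIENT,1,10,param1=100,param2=14,minRadius=5,maxRadius=20)[0][:20]: print(r,back('w14',[r[:2]],.03).round(3)[0][:2],c['color'][int(r[1]),int(r[0])])
E
```

```text
t: 38.4
tool_pos: [0.5511, -0.0444, 0.2385]
orientation: [-1.433, -0.718, 0.711]
force: [0.2, -0.1, -0.0]
opening: 0.0505
t: 39.28
tool_pos: [0.5512, -0.2441, 0.2389]
orientation: [-1.559, -0.01, -0.008]
force: [-0.0, -0.7, -0.3]
opening: 0.0512
[ 0.5512177  -0.24405399  0.23890137] [1.    0.001 0.011]
brass [    0     0   115   295 17544] [ 0.268 -0.197]
brass [   98     0   147   267 15472] [ 0.427 -0.209]
brass [389   0  21  41 540] [ 0.738 -0.058]
brass [409   0  27  56 693] [ 0.769 -0.066]
brass [  353     0   159   295 13841] [ 0.856 -0.27 ]
brass [349  66  20  31 156] [ 0.695 -0.136]
brass [380  69  12  18  68] [ 0.729 -0.13 ]
brass [303  77  48  24 546] [ 0.657 -0.142]
brass [  246    84   112   212 10765] [ 0.6   -0.303]
brass [184 179  16  53 375] [ 0.457 -0.308]
brass [ 216  178   28  118 1686] [ 0.514 -0.362]
brass [ 98 249  18  17 169] [ 0.316 -0.405]
brass [342 283  20  58 600] [ 0.724 -0.511]
brass [151 284  20  57 580] [ 0.387 -0.509]
brass [ 140  327  349   57 9306] [ 0.66  -0.638]
brass [299 326  22  10 125] [ 0.648 -0.549]
[354.5 162.5  15. ] [ 0.695 -0.245] [20 21
[... 239 characters left out ...]
123 113 108]
[108.5 257.5  10.2] [ 0.322 -0.397] [233 140  47]
[178.5 180.5   7.4] [ 0.442 -0.271] [133 120 117]
[224.5 180.5   7.8] [ 0.509 -0.272] [127 119 116]
[470.5  98.5  13.8] [ 0.846 -0.156] [186 168 143]
[187.5 172.5   9.6] [ 0.456 -0.26 ] [86 80 74]
[472.5  79.5  10.5] [ 0.844 -0.132] [253 252 244]
[105.5 225.5  17. ] [ 0.326 -0.342] [31 52 65]
[496.5 173.5   7.1] [ 0.908 -0.261] [220 114  49]
[498.5 190.5   6.9] [ 0.918 -0.288] [162  76  31]
[124.5 249.5   8. ] [ 0.349 -0.383] [204 117  40]
[132.5 243.5   7.1] [ 0.363 -0.372] [223 133  41]
[441.5 167.5   5.5] [ 0.823 -0.253] [250 246 227]
[442.5 179.5   6. ] [ 0.828 -0.271] [83 74 74]
[435.5 191.5   5.5] [ 0.821 -0.289] [54 50 50]
```

```bash
python3 -m inch '[[-0.2,0.015,-0.013,-0.05,0],[-0.2,0.029,-0.027,-0.10,0],[-0.2,0.029,-0.027,-0.15,0],[-0.2,0.029,-0.027,-0.18,0],[-0.2,0.029,-0.027,-0.18,0]]' 30
cat >> h.py <<'E'
def circ(name,zt,rmin,rmax):
    c,s=snap('wrist',name,scale=1.5);p=s['tool_pos'];print(p.round(4),cv2.Rodrigues(s['orientation'])[0][:,0].round(3))
    g=cv2.medianBlur(cv2.cvtColor(c['color'],cv2.COLOR_RGB2GRAY),3)
    for r in cv2.HoughCircles(g,cv2.HOUGH_GRADIENT,1,10,param1=100,param2=14,minRadius=rmin,maxRadius=rmax)[0][:20]:
        w=back(name,[r[:2]],zt)[0]
        if np.hypot(*(w-p)[:2])<.12: print(r,w.round(4)[:2],(w-p).round(4)[:2])
E
python3 -c "
from h import *
circ('w15',.032,15,35)"
```

```text
t: 39.95
tool_pos: [0.578, -0.269, 0.0555]
orientation: [-1.555, -0.008, -0.001]
force: [-0.5, 0.9, 1.1]
opening: 0.0557
[ 0.578  -0.269   0.0555] [1.    0.004 0.006]
[260.5 208.5  22.3] [ 0.5823 -0.2699] [ 0.0043 -0.0009]
[235.5 272.5  21.6] [ 0.561  -0.3295] [-0.017  -0.0605]
[395.5 176.5  28.8] [ 0.6891 -0.2428] [0.1111 0.0262]
[384.5 170.5  25.7] [ 0.6797 -0.238 ] [0.1016 0.031 ]
[173.5 206.5  15.9] [ 0.5117 -0.2684] [-0.0663  0.0007]
[232.5 258.5  34.4] [ 0.5587 -0.3157] [-0.0194 -0.0467]
[231.5 284.5  28.8] [ 0.5573 -0.3417] [-0.0208 -0.0727]
[245.5 264.5  28.8] [ 0.5698 -0.3216] [-0.0082 -0.0525]
```

```bash
python3 -m inch '[[-0.2,0.004,-0.001,-0.02,0],[-0.2,0.004,-0.001,-0.045,0],[-0.2,0.004,-0.001,-0.06,0],[-0.2,0.004,-0.001,-0.068,0],[-0.2,0.004,-0.001,-0.070,0],[-0.2,0.004,-0.001,-0.070,0]]'
python3 -m inch '[[0.5,0,0,0,0],[0.5,0,0,0,0],[0.5,0,0,0,0],[0.5,0,0,0,0]]' 35
```

```text
t: 40.75
tool_pos: [0.5842, -0.2713, -0.011]
orientation: [-1.558, -0.011, -0.005]
force: [-0.4, -0.1, 0.0]
opening: 0.0559
t: 41.25
tool_pos: [0.584, -0.2716, -0.0103]
orientation: [-1.558, -0.011, -0.005]
force: [-3.9, -0.1, 6.6]
opening: 0.037
```

```bash
python3 -m inch '[[0.5,0,0,0.03,0],[0.5,0,0,0.08,0],[0.5,0,0,0.13,0],[0.5,0.01,0.05,0.16,0],[0.5,0.02,0.1,0.16,0],[0.5,0.03,0.16,0.16,0],[0.5,0.036,0.206,0.16,0],[0.5,0.036,0.206,0.16,0]]'
python3 -m inch '[[0.5,0,0.001,-0.015,0],[0.5,0,0.001,-0.03,0],[0.5,0,0.001,-0.04,0],[0.5,0,0.001,-0.04,0],[0.5,0,0.001,-0.04,0]]'
```

```text
t: 42.25
tool_pos: [0.6199, -0.0617, 0.1491]
orientation: [-1.557, -0.014, -0.001]
force: [-0.5, 0.7, -3.0]
opening: 0.0372
t: 42.88
tool_pos: [0.6201, -0.0612, 0.1094]
orientation: [-1.557, -0.013, -0.002]
force: [0.2, -0.2, -2.5]
opening: 0.0371
```

```bash
python3 -m inch '[[0.5,0,0,-0.003,0],[0.5,0,0,-0.006,0],[0.5,0,0,-0.006,0],[0.5,0,0,-0.006,0]]'
python3 -m inch '[[0.5,0,0,-0.001,0],[0.5,0,0,-0.0015,0],[0.5,0,0,-0.0015,0]]'
```

```text
t: 43.38
tool_pos: [0.6201, -0.0612, 0.1034]
orientation: [-1.557, -0.013, -0.002]
force: [0.8, 1.0, -3.0]
opening: 0.0368
t: 43.75
tool_pos: [0.6201, -0.0612, 0.1019]
orientation: [-1.557, -0.013, -0.002]
force: [-0.5, 0.2, -2.2]
opening: 0.0373
```

```bash
python3 -m inch '[[0.5,0,0,-0.001,0],[0.5,0,0,-0.001,0],[-0.05,0,0,-0.001,0],[-0.05,0,0,-0.001,0],[-0.05,0,0,0.01,0],[-0.05,0,0,0.06,0],[0.1,0,0,0.11,0],[0.1,0,0,0.11,0]]'
python3 -m inch '[[0.1,-0.03,-0.05,0,0],[0.1,-0.06,-0.1,0,0],[0.1,-0.09,-0.15,0,0],[0.1,-0.11,-0.19,0,0],[0.1,-0.11,-0.208,-0.05,0],[0.1,-0.11,-0.208,-0.1,0],[0.1,-0.11,-0.208,-0.15,0],[0.1,-0.11,-0.208,-0.15,0]]'
python3 -c "
from h import *
circ('w16',.028,10,24)"
```

```text
t: 44.75
tool_pos: [0.6235, -0.0618, 0.2192]
orientation: [-1.559, -0.022, -0.01]
force: [0.4, 0.2, 0.2]
opening: 0.0425
t: 45.75
tool_pos: [0.5097, -0.2674, 0.0643]
orientation: [-1.554, -0.015, -0.004]
force: [-0.2, -0.0, 0.6]
opening: 0.0419
[ 0.5097 -0.2674  0.0643] [1.    0.007 0.012]
[254.5 207.5  14.1] [ 0.5094 -0.2721] [-0.0003 -0.0047]
[175.5 207.5  13.2] [ 0.4417 -0.2723] [-0.068  -0.0049]
```

```bash
python3 -m inch '[[0.1,-0.002,-0.004,-0.02,0],[0.1,-0.002,-0.004,-0.045,0],[0.1,-0.002,-0.004,-0.065,0],[0.1,-0.002,-0.004,-0.076,0],[0.1,-0.002,-0.004,-0.078,0],[0.1,-0.002,-0.004,-0.078,0]]'
python3 -m inch '[[0.8,0,0,0,0],[0.8,0,0,0,0],[0.8,0,0,0,0],[0.8,0,0,0,0]]' 30
```

```text
t: 46.55
tool_pos: [0.5105, -0.2731, -0.0095]
orientation: [-1.557, -0.02, -0.008]
force: [0.2, -1.1, -0.2]
opening: 0.0416
t: 47.05
tool_pos: [0.5108, -0.2734, -0.0088]
orientation: [-1.558, -0.02, -0.008]
force: [-2.0, 0.2, 5.6]
opening: 0.0231
```

```bash
python3 -m inch '[[0.8,0,0,0.03,0],[0.8,0,0,0.08,0],[0.8,0,0,0.13,0],[0.8,0.01,0.05,0.16,0],[0.8,0.02,0.1,0.16,0],[0.8,0.03,0.16,0.16,0],[0.8,0.038,0.211,0.16,0],[0.8,0.038,0.211,0.16,0]]'
python3 -m inch '[[0.8,0,0.001,-0.015,0],[0.8,0,0.001,-0.03,0],[0.8,0,0.001,-0.045,0],[0.8,0,0.001,-0.045,0],[0.8,0,0.001,-0.045,0]]'
```

```text
t: 48.05
tool_pos: [0.5488, -0.0588, 0.1507]
orientation: [-1.557, -0.024, -0.004]
force: [-0.3, -1.5, -1.1]
opening: 0.0235
t: 48.68
tool_pos: [0.5488, -0.0582, 0.1058]
orientation: [-1.557, -0.023, -0.005]
force: [0.3, -0.1, -0.8]
opening: 0.0235
```

```bash
python3 -m inch '[[0.8,0,0,-0.002,0],[0.8,0,0,-0.003,0],[0.8,0,0,-0.003,0],[0.3,0,0,-0.003,0],[0.3,0,0,-0.003,0],[0.3,0,0,0.01,0],[0.3,0,0,0.06,0],[0.1,0,0,0.11,0]]'
python3 -m inch '[[0.1,-0.02,-0.06,0,0],[0.1,-0.03,-0.12,0,0],[0.1,-0.05,-0.18,0,0],[0.1,-0.07,-0.24,0,0],[0.1,-0.088,-0.284,-0.04,0],[0.1,-0.088,-0.284,-0.08,0],[0.1,-0.088,-0.284,-0.1,0],[0.1,-0.088,-0.284,-0.1,0]]'
python3 -c "
from h import *
circ('w17',.028,8,24)
snap('scene','s17',scale=1.5)"
```

```text
t: 49.68
tool_pos: [0.5485, -0.0581, 0.2177]
orientation: [-1.557, -0.023, -0.005]
force: [1.1, -1.0, -0.4]
opening: 0.0385
t: 50.68
tool_pos: [0.4601, -0.341, 0.1169]
orientation: [-1.555, -0.022, -0.003]
force: [-0.0, -0.0, 0.6]
opening: 0.0419
[ 0.4601 -0.341   0.1169] [1.    0.012 0.016]
[354.5 177.5  16.6] [ 0.563  -0.3318] [0.1029 0.0092]
[235.5 115.5  13. ] [ 0.4415 -0.2715] [-0.0186  0.0695]
[259.5 192.5  12.2] [ 0.4657 -0.3486] [ 0.0056 -0.0076]
[165.5 209.5  21. ] [ 0.3673 -0.368 ] [-0.0928 -0.027 ]
[158.5 217.5  10.9] [ 0.3592 -0.3771] [-0.1009 -0.0361]
```

Run:
```python
from h import *
k=lambda u,v:((u+.5)/1.5-.5,(v+.5)/1.5-.5)
for z in (.06,.09): print(z,back('w11',[k(408,78),k(408,128),k(338,138)],z).round(3).tolist())
im=load('s17')[0]['color'][:,:,::-1]
cv2.imwrite('pics/s17c.png',cv2.resize(im[130:310,60:360],(800,480),interpolation=cv2.INTER_CUBIC))
```

```text
0.06 [[0.297, -0.349, 0.06], [0.335, -0.349, 0.06], [0.343, -0.408, 0.06]]
0.09 [[0.301, -0.351, 0.09], [0.337, -0.35, 0.09], [0.343, -0.405, 0.09]]
```

```bash
python3 -m inch '[[0.1,0.004,-0.007,-0.02,0],[0.1,0.004,-0.007,-0.04,0],[0.1,0.004,-0.007,-0.055,0],[0.1,0.004,-0.007,-0.055,0]]'
python3 -c "
from h import *
circ('w18',.028,8,24)"
```

```text
t: 51.28
tool_pos: [0.4643, -0.3478, 0.0621]
orientation: [-1.555, -0.023, -0.002]
force: [0.3, 0.5, -2.1]
opening: 0.042
[ 0.4643 -0.3478  0.0621] [1.    0.013 0.016]
[369.5 184.5  23.4] [ 0.5603 -0.3306] [0.096  0.0172]
[228.5 110.5  16.6] [ 0.4431 -0.2722] [-0.0211  0.0756]
[356.5 179.5  18.3] [ 0.5488 -0.3264] [0.0845 0.0214]
[257.5 202.5  13.6] [ 0.4666 -0.3472] [0.0023 0.0006]
[126.5 237.5  17.4] [ 0.3523 -0.3805] [-0.112  -0.0327]
```

```bash
python3 -m inch '[[0.1,0.001,0.001,-0.02,0],[0.1,0.001,0.001,-0.045,0],[0.1,0.001,0.001,-0.065,0],[0.1,0.001,0.001,-0.074,0],[0.1,0.001,0.001,-0.075,0],[0.1,0.001,0.001,-0.075,0]]'
python3 -m inch '[[0.8,0,0,0,0],[0.8,0,0,0,0],[0.8,0,0,0,0],[0.8,0,0,0,0]]' 30
```

```text
t: 52.08
tool_pos: [0.4665, -0.348, -0.0108]
orientation: [-1.557, -0.024, -0.004]
force: [-0.0, -0.3, 0.5]
opening: 0.0418
t: 52.58
tool_pos: [0.4668, -0.3484, -0.0101]
orientation: [-1.558, -0.025, -0.005]
force: [-1.6, 0.7, 5.2]
opening: 0.0238
```

```bash
python3 -m inch '[[0.8,0,0,0.03,0],[0.8,0,0,0.08,0],[0.8,0,0,0.13,0],[0.8,0.0,0.05,0.16,0],[0.8,0.01,0.11,0.16,0],[0.8,0.01,0.17,0.16,0],[0.8,0.02,0.23,0.16,0],[0.8,0.022,0.288,0.16,0]]'
python3 -m inch '[[0.8,0,0,-0.015,0],[0.8,0,0,-0.03,0],[0.8,0,0,-0.04,0],[0.8,0,0,-0.045,0],[0.8,0,0,-0.045,0],[0.8,0,0,-0.045,0]]'
python3 -m inch '[[0.8,0,0,-0.002,0],[0.8,0,0,-0.004,0],[0.8,0,0,-0.006,0],[0.8,0,0,-0.008,0],[0.8,0,0,-0.010,0],[0.8,0,0,-0.010,0],[0.8,0,0,-0.010,0]]'
```

```text
t: 53.58
tool_pos: [0.4887, -0.0583, 0.1496]
orientation: [-1.558, -0.025, -0.005]
force: [1.2, -0.3, -0.6]
opening: 0.0237
t: 54.32
tool_pos: [0.489, -0.0589, 0.1051]
orientation: [-1.558, -0.025, -0.006]
force: [0.4, 0.3, -0.6]
opening: 0.0239
t: 55.2
tool_pos: [0.489, -0.0589, 0.0951]
orientation: [-1.558, -0.025, -0.006]
force: [0.0, -0.7, -0.5]
opening: 0.024
```

```bash
python3 -m inch '[[0.8,0,0,-0.002,0],[0.8,0,0,-0.004,0],[0.8,0,0,-0.004,0],[0.8,0,0,-0.004,0],[0.8,0,0,-0.004,0],[0.8,0,0,-0.004,0]]'
python3 - <<'E'
from h import *
f=[robot.read_camera('scene') and robot.read_state()['force'][2] for _ in range(6)];print(np.round(f,2))
E
```

```text
t: 55.95
tool_pos: [0.489, -0.0589, 0.0911]
orientation: [-1.558, -0.025, -0.006]
force: [-1.0, -1.0, -1.0]
opening: 0.0234
[-0.06 -0.89 -0.08 -0.6  -0.93  0.15]
```

```bash
python3 -m inch '[[0.8,0,0,-0.001,0],[0.8,0,0,-0.001,0],[0.3,0,0,-0.001,0],[0.3,0,0,-0.001,0],[0.3,0,0,0.005,0],[0.3,0,0,0.03,0],[0.3,0,0,0.08,0],[0.3,0,-0.01,0.12,0]]'
python3 -m inch '[[0.3,0,-0.06,0,0],[0.3,0,-0.12,0,0],[0.3,0,-0.18,0,0],[0.3,0,-0.22,0,0],[0.3,0,-0.25,0,0],[0.3,0,-0.25,0,0],[0.3,0,-0.25,0,0],[0.3,0,-0.25,0,0]]'
python3 -m inch '[[0.3,0,0,0,0],[0.3,0,0,0,0],[0.3,0,0,0,0],[0.3,0,0,0,0],[0.3,0,0,0,0],[0.3,0,0,0,0],[0.3,0,0,0,0],[0.3,0,0,0,0]]'
python3 - <<'E'
from h import *
c,s=snap('scene','s20')
im=c['color'][120:300,140:340,::-1]
a=cv2.resize(im,(480,432),interpolation=cv2.INTER_CUBIC)
q=proj('s20',[[.70,.02,.13]])[0].astype(int);print(q)
z=cv2.resize(c['color'][210:290,240:300,::-1],(318,424),interpolation=cv2.INTER_CUBIC); z=cv2.copyMakeBorder(z,0,8,0,0,cv2.BORDER_CONSTANT)
cv2.imwrite('pics/s20c.png',np.hstack([a,z]))
E
```

```text
t: 57.25
tool_pos: [0.4893, -0.0686, 0.2135]
orientation: [-1.558, -0.027, -0.007]
force: [0.5, -0.2, 0.6]
opening: 0.0328
t: 58.25
tool_pos: [0.4896, -0.3176, 0.2138]
orientation: [-1.558, -0.028, -0.006]
force: [-0.1, 0.2, 0.1]
opening: 0.0329
t: 59.25
tool_pos: [0.4896, -0.3176, 0.2138]
orientation: [-1.558, -0.028, -0.006]
force: [-0.3, -0.1, 0.2]
opening: 0.0327
[264 240]
```

View pics/s20c.png

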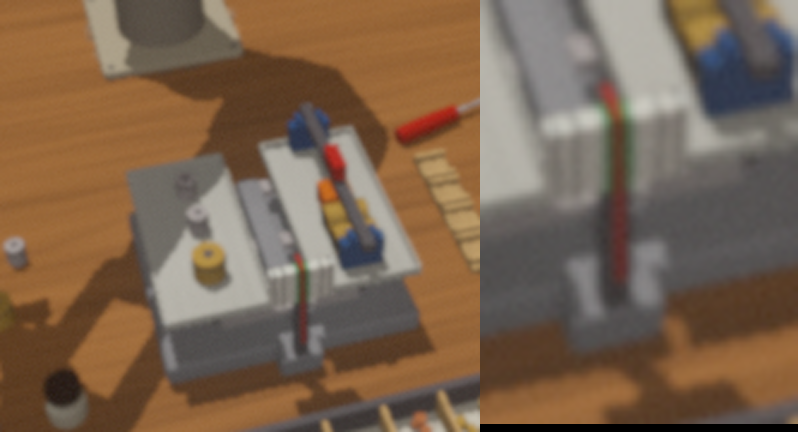

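Run:
```python
from h import *
def ana(n):
    im=load(n)[0]['color'].astype(int); r,g,b=im[:,:,0],im[:,:,1],im[:,:,2]
    out=[]
    for v in range(222,252,2):
        row=slice(252,284); R=np.clip(r-np.maximum(g,b),0,None)[v,row]; G=np.clip(g-np.maximum(r,b),0,None)[v,row]; u=np.arange(252,284)
        R=R*(R>25);G=G*(G>12)
        f=lambda W:(round((W*u).sum()/W.sum(),1),int(W.sum())) if W.sum()>20 else None
        out.append((v,f(R),f(G),u[G>0].tolist()))
    print(n);[print(*o) for o in out]
ana('s6'); 
snap('scene','s21'); ana('s21')
p=np.abs(load('s21')[0]['color'].astype(int)-load('s20')[0]['color']).max(2)[210:290,240:300]; print('diff',p.max(),np.percentile(p,95))
```

```text
s6
222 None None []
224 (np.float64(271.0), 27) None []
226 (np.float64(271.5), 94) None []
228 (np.float64(272.1), 108) (np.float64(265.0), 48) [264, 265, 266]
230 (np.float64(272.9), 107) (np.float64(264.9), 267) [262, 263, 264, 265, 266, 267, 268]
232 (np.float64(272.6), 68) (np.float64(265.3), 230) [263, 264, 265, 266, 267, 268]
234 (np.float64(272.5), 72) (np.float64(265.8), 135) [264, 265, 266, 267, 268]
236 (np.float64(272.0), 94) (np.float64(265.9), 125) [264, 265, 266, 267, 268]
238 (np.float64(271.5), 66) (np.float64(265.8), 125) [264, 265, 266, 267, 268]
240 (np.float64(271.5), 67) (np.float64(265.8), 124) [264, 265, 266, 267, 268]
242 (np.float64(270.5), 68) (np.float64(265.6), 110) [264, 265, 266, 267]
244 (np.float64(270.5), 67) (np.float64(265.5), 104) [264, 265, 266, 267]
246 (np.float64(269.9), 94) None [265]
248 (np.float64(269.1), 102) None []
250 (np.float64(269.0), 107) None []
s21
222 None None []
224 None None []
226 (np.float64(263.4), 181) None []
228 (np.float64(264.0), 194) None []
230 (np.float64(264.6), 103) (np.float64(264.8), 32) [262, 267]
232 (np.float64(265.4), 65) None [263]
234 None None []
236 None None []
238 None None []
240 None None []
242 (np.float64(266.0), 31) None []
244 (np.float64(266.0), 32) None []
246 (np.float64(265.6), 71) None []
248 (np.float64(265.9), 105) None []
250 (np.float64(266.0), 108) None []
diff 9 4.0
```

```bash
python3 -c "
from plant import robot
print(robot.close_job())"
```

```text
the job is handed in; nothing more can be done
None
```

The order is made up and weighed, and I handed the job in at about 59 s of robot time.

- **Row:** Two sleeves were in the rack. Both lie side by side on the goods pan, starting against the far blue support. The chock was slid in slope first until it pushed back at about 11 N.
- **Bar:** The retaining bar went in red block up. It touched down at the seat height, about 10 mm below the ear tops. The last picture shows it lying between both supports.
- **Weights:** One 300 g and two 100 g counterweights stand in the weights pan; the other two stay on the table.
- **Last check:** The pointer was within half a pixel of the middle of the green band, or about 0.01 rad by my estimate. It did not move between the last two pictures.

**Disagreements and limits:**
- The fingertips turned out to end about 30 mm behind the stated TCP. My first closing on a sleeve therefore passed over it without touching anything, and I set the later grasp heights by feel and force.
- I did not measure the final positions of the spare weights or the bystander objects. I made no contact with them that I noticed.

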